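# Take a pickup-wand reading from the slanted bone vibrator

### The arm

A 6-joint arm with a two-finger parallel gripper is mounted at the origin on the work surface. World frame = base frame: x ahead of the robot, y to its left, z up, the work surface at z = 0. Lengths are in m, angles in rad, forces in N, time in s.
With the tool pointing down it reaches from about 0.325 to 0.85 m from the base axis. Payload 4.4 kg.
Tool frame: the origin (TCP) lies between the finger pads; the fingertips stand env.tip_reach ahead of it and the grasp point (between the pads) lies 3 mm ahead of it (env.tip_reach is the distance from the TCP to the fingertips, in m); z points along the fingers, y is the line along which they close (so a half turn about z gives the same grasp; the last joint's range is limited). The gripper opens to 94 mm and grips with 3 to 60 N. Pads are 16 mm wide; open, the fingers measure 119 mm over their backs; the gripper's body (75 mm by 177 mm) begins 78 mm behind the grasp point.
Start: joints at [1.058, 0.207, 1.542, -0, 1.393, -0.15], TCP at [0.204, 0.538, 0.227] pointing down, gripper open.
Joint ranges: [-2.73, 2.73], [-0.86, 2.22], [0.23, 2.46], [-1.11, 4.25], [0.08, 2.63], [-2.82, 2.82]. Speed limits (rad/s): [2.79, 2.79, 3.14, 3.14, 3.14, 3.14].

### API

Orientations are given as a 3x3 rotation matrix whose columns are the frame's x, y, z axes.
In Python, from station import env, imaging gives the robot as it stands.
- The arm moves only by the shell command python3 -m pendant 'ROWS' [FORCE]. ROWS is JSON, a list of rows, each an object of numbers: "dx", "dy", "dz": the shift along the tool's x, y, z normalised to -1 to 1, where 1 is 100 mm; "yaw": the turn about the tool's z normalised to -1 to 1, where 1 is 180 degrees; "hand": the closure, from -1 (fully open) to 1 (shut), so that 0 is half open. In form: [{"dx": .., "dy": .., "dz": .., "yaw": .., "hand": ..}, ...]. A call has 1 to 10 rows; each row shifts and turns the commanded pose from where the row before left it, along the tool's axes as they then stand; what a row does not reach is not made up. A row lasts 1/10 s, in which the tool goes at most 50 mm and 8.59 degrees, less where a joint would pass 70% of its speed; a pose out of reach is approached as far as the arm can. A call with a number of a shift or a turn outside -1 to 1 is refused whole. A call with a gripper value outside its range is refused whole. The fingers move at their own pace and stop on an object; FORCE is the grip in N (left out, the last holds). Time passes only in rows, so rows that do not move let the fingers close. It gives the time, the measured TCP pose, the force, the opening and the grip force at its end, in the units of the state.
- env.observe(): the state, without advancing time (a new reading comes with each control period).
- imaging.get_image(name): name is "scene" or "top" or "wrist"; returns the picture (400x640x3 uint8, red, green, blue); there is no depth.
- imaging.calibration(name): a dict with "fx", "fy", "cx", "cy" (pixels), "pose" (4x4, takes a point from camera to world coordinates). Camera axes: x right, y down, z forward; pixel columns grow to the right and rows downward; lengths in m; the calibration is good to about 2 mm. A picture is of the moment at which its call begins: read the wrist's pose just before it. calibration takes no time and is no camera call; for the wrist camera it gives the pose at the moment of the call.
- env.finish_job(): hands the job in; it is judged then, once.
The state is a dict: "time": time; "qpos": joint angles; "qd": joint speeds; "joint_torque": joint torques, N m; "tcp_pos": TCP position; "eef_rot": TCP orientation; "contact_force": force on the tool from outside, world axes, zero at the start; "torque": the same for the moment, N m; "finger_gap": finger opening in m; "grasp_force": force on a finger pad.
Only numpy, scipy, OpenCV 4.12 (cv2) and the standard library are available. Lean on these libraries where they do the work, as an engineer would, in place of code of your own. Each camera call takes 0.05 s, during which the arm holds its last target. There are 200 camera calls.

### The job

Take the pickup wand from its fork stand, aim it square on into the middle of the round collar on the slanted face of the cube-shaped bone vibrator, press its white nose gently against the sprung plate inside with about 5 newtons (plate about half way in) and hold it there steadily for a good two and a half seconds. Then hang the wand back in its stand, upright with its collar down on the fork where it was, and let go. Leave the tuning fork, the magnifier and the jar where they are.

Things in the scene. Friction and masses are not known exactly. Their poses are not given: they have to be found in the camera images.
- wand_grip (a point): Centre of the wand's square black handle (26 x 26 x 90 mm, on top). The rigid wand, 183 mm long, 0.13 to 0.25 kg, hangs upright in the stand. On its axis below this point: underside of the grey collar at 53 mm, shaft of diameter 20 mm, tip of the white ball nose at 138 mm. z points up the wand, nose to handle; x and y are square to the handle's flat sides.
- wand_nose (a point): Tip of the wand's white ball nose (ball radius 12 mm), on the wand's axis; axes as wand_grip. This tip is what touches the sprung plate.
- wand_collar (a point): Centre of the underside of the wand's round collar (diameter 49 mm, 8 mm thick), on the wand's axis; axes as wand_grip. The collar lies on the fork when the wand hangs.
- stand_seat (a point): Place of the wand's axis on the fixed fork stand, level with the fork's top, 110 mm above the desk. Two level prongs 8 mm thick, a 30 mm slot between them, open to the stand's -x (47 mm out from here), closed 28 mm off on the +x side. Shaft and nose pass the slot, also straight up and down; the collar does not. Free below, to the 10 mm base.
- rim (a point): Middle of the rim of the round collar (inner diameter 44, outer 56 mm, 26 mm tall) on the slanted upper face of the grey 60 x 60 x 52 mm vibrator. z points out, 25 to 45 degrees from vertical, roughly to the robot; y is level. Inside, 3 to 19 mm below the rim, lies a sprung plate: its depth differs each time and is not given, so find it by touch. Spring 2 N per mm, 5 mm at most, then hard.
- testbox: Beige metal test box, fixed; origin on the desk under the turntable's axis, open front along -x. In its frame: tray 12 mm high over x -80 to 150, y -130 to 130 mm; hood 155 mm high over x 50 to 150 mm; square push button (30 mm high, not used) at x -50, y -105 mm.
- turntable: Stiff turntable of diameter 150 mm on the tray, carrying the yoke: two upright metal cheeks at y = +-36 mm, 34 mm wide, tops 101 mm above the desk. Origin on its axis, 14 mm above the desk. Turntable and yoke are clamped stiffly and stay put under a few newtons.
- tuning_fork: Bystander: nickel tuning fork standing on a round foot of diameter 52 mm, 138 mm tall; origin under its foot. Must stay where it is.
- magnifier: Bystander: chrome hand magnifier lying flat, lens ring of diameter 80 mm with its centre at the origin, handle 85 mm long along -x, 14 mm thick. Must stay where it is.
- jar: Bystander: closed jar, diameter 56 mm, 75 mm tall; origin under its centre. Must stay where it is.
Things that resemble listed ones, but are neither listed nor needed, are in the scene too. Leave any orange look-alike of the part that bears wand_grip alone. Of the things that look like the part that bears stand_seat, the larger one is meant.

How it is judged:
By the outcome, as a careful person would: the job done as asked, in the order asked, and still so for the second after the job is handed in, with the robot touching nothing.
It also fails if it takes over 64 s, if anything falls off the work surface, if the arm or the gripper's body presses on something with over 40 N, if the wrist force passes 120 N, or if a joint passes its speed limit or range.

## Working session

There is one attempt and no reset: what is moved stays moved. The work goes in short steps, Python scripts to look and compute and a shell command to move; the robot and the scene stay as the last step left them, time stands still between calls to the robot, and variables do not carry over. Pictures are saved under pics/ and viewed, at most 10 in all, crops included, and the job is handed in when it is done.

```bash
ls; mkdir -p pics; python3 - <<'E'
from station import env, imaging
import cv2, numpy as np
np.set_printoptions(precision=4,suppress=True)
for n in ["scene","top","wrist"]:
    c=imaging.calibration(n); im=imaging.get_image(n)
    cv2.imwrite(f"pics/{n}0.png",im[:,:,::-1]); print(n,c)
s=env.observe(); print(s, env.tip_reach)
E
```

```text
pics
scene {'fx': 461.502000760131, 'fy': 461.502000760131, 'cx': 320.2469983099851, 'cy': 189.60091169265698, 'pose': array([[-0.13  ,  0.7305, -0.6704,  1.3643],
       [ 0.9914,  0.0878, -0.0966,  0.0904],
       [-0.0117, -0.6773, -0.7357,  1.0579],
       [ 0.    ,  0.    ,  0.    ,  1.    ]])}
top {'fx': 492.4253403421877, 'fy': 492.4253403421877, 'cx': 312.95865200691907, 'cy': 202.66524302827185, 'pose': array([[-0.0207, -0.9961,  0.0862,  0.3905],
       [-0.9997,  0.0197, -0.0124, -0.0159],
       [ 0.0106, -0.0864, -0.9962,  1.3616],
       [ 0.    ,  0.    ,  0.    ,  1.    ]])}
wrist {'fx': 343.92774819322415, 'fy': 343.92774819322415, 'cx': 318.27032829327914, 'cy': 193.61052746028165, 'pose': array([[ 0.3542,  0.9004,  0.2526,  0.1294],
       [ 0.9352, -0.3405, -0.0976,  0.5654],
       [-0.0019,  0.2708, -0.9626,  0.3835],
       [ 0.    ,  0.    ,  0.    ,  1.    ]])}
{'time': 0.15, 'qpos': array([ 1.0575,  0.2073,  1.5426,  0.    ,  1.3935, -0.1505]), 'qd': array([-0.0011, -0.0012, -0.0064,  0.0008, -0.0004, -0.    ]), 'joint_torque': array([ -0.0002, -37.1313, -28.1813,   0.0697,   0.0327,  -0.0001]), 'tcp_pos': array([0.2038, 0.5371, 0.2265]), 'eef_rot': array([[-0.9349,  0.3549, -0.0009],
       [ 0.3549,  0.9349, -0.0015],
       [ 0.0003, -0.0017, -1.    ]]), 'contact_force': array([0.1216, 0.2564, 0.5537]), 'torque': array([-0.028 ,  0.0581,  0.0273]), 'grasp_force': 0.0, 'finger_gap': 0.09375002708656476} 0.022
```

View pics/scene0.png

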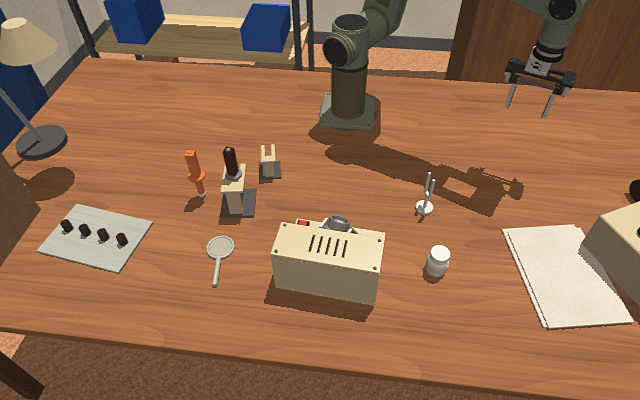

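View pics/top0.png

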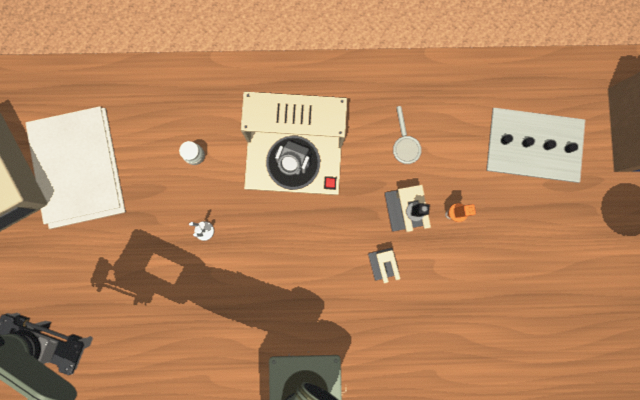

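The scene view shows the wand (black handle ~(230,160)) in the larger stand, the orange decoy at (195,172), the small stand at (269,160) and the box at (328,258). In the top view the wand is at (418,210), the vibrator at (290,160), the tuning fork at (204,230), the jar at (191,152) and the magnifier at (407,150). I'll zoom in.

```bash
cat > h.py <<'E'
import numpy as np, cv2
from station import env, imaging
np.set_printoptions(precision=4,suppress=True)
def ray(c,u,v):
    P=np.array(c["pose"]); d=P[:3,:3]@np.array([(u-c["cx"])/c["fx"],(v-c["cy"])/c["fy"],1]); return P[:3,3],d/np.linalg.norm(d)
def plane(c,u,v,z):
    o,d=ray(c,u,v); return o+d*(z-o[2])/d[2]
def tri(c1,p1,c2,p2):
    o1,d1=ray(c1,*p1); o2,d2=ray(c2,*p2)
    t=np.linalg.lstsq(np.c_[d1,-d2],o2-o1,rcond=None)[0]; a=o1+t[0]*d1;b=o2+t[1]*d2
    return (a+b)/2,np.linalg.norm(a-b)
def proj(c,p):
    P=np.linalg.inv(c["pose"]); q=P[:3,:3]@np.array(p)+P[:3,3]; return np.array([c["fx"]*q[0]/q[2]+c["cx"],c["fy"]*q[1]/q[2]+c["cy"]])
E
python3 - <<'E'
from h import *
t=cv2.imread("pics/top0.png"); s=cv2.imread("pics/scene0.png")
f=lambda im,y,x:cv2.resize(im[y:y+60,x:x+80],(400,300),interpolation=cv2.INTER_CUBIC)
cv2.imwrite("pics/z.png",np.vstack([np.hstack([f(t,175,380),f(t,130,250)]),np.hstack([f(s,145,200),f(s,200,290)])]))
E
```

```text
(no output)
```

View pics/z.png

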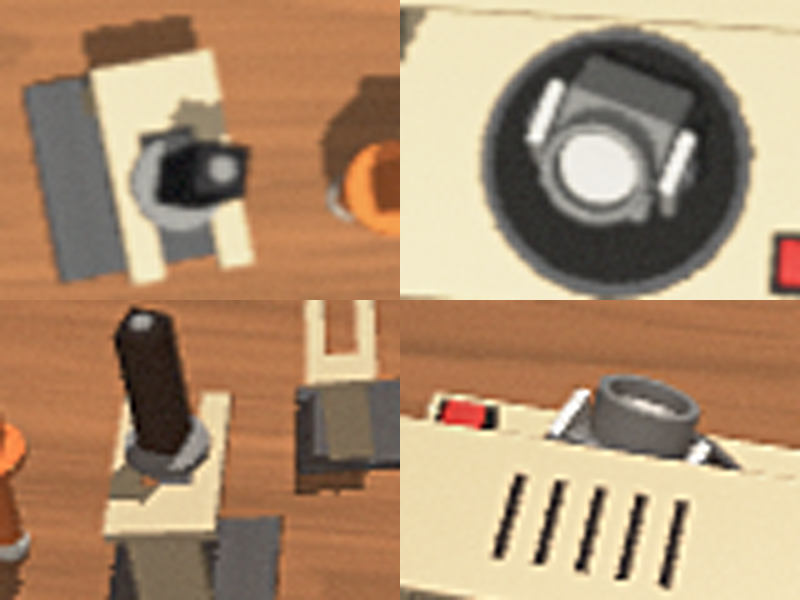

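The crop shows the rim in the top view at (289.4,164) and in the scene view at about (340,220). The handle top is at top (424.4,208) and scene (228,149.4). The stand's slot opens toward the robot at about 11° yaw, and the collar faces azimuth ~155°.

The pendant can't tilt the tool. So I plan to pivot the wand in the fingers against the closed end of the fork, then yaw.

```bash
python3 - <<'E'
from h import *
T=imaging.calibration("top");S=imaging.calibration("scene")
print("rim",tri(T,(289.4,164),S,(340,220)))
print("handle top",tri(T,(424.4,208),S,(228,149.4)),plane(T,424.4,208,.208),plane(S,228,149.4,.208))
# prong edges, z=.11 (top crop px)
g=lambda x,y:plane(T,380+x/5,175+y/5,.11)
for n,p in dict(LB=(90,70),LF=(133,283),RB=(212,50),RF=(250,262),sl=(162,276),sr=(222,268)).items(): print(n,g(*p)[:2])
a=g(133,283)-g(90,70);b=g(250,262)-g(212,50);print(np.degrees(np.arctan2([a[1],b[1]],[a[0],b[0]])))
print("fork",plane(T,204,235,0),"jar",plane(T,192,156,0.03),"turntable c",plane(T,293,161,.014))
o=env.observe();print(o['tcp_pos'])
E
```

```text
rim (array([0.5999, 0.0293, 0.1071]), np.float64(0.004552087044674002))
handle top (array([ 0.4723, -0.2914,  0.2085]), np.float64(0.0017841581273124014)) [ 0.4725 -0.2924  0.208 ] [ 0.4719 -0.2907  0.208 ]
LB [ 0.5297 -0.2501]
LF [ 0.4203 -0.2681]
RB [ 0.5388 -0.3132]
RF [ 0.4297 -0.3282]
sl [ 0.4235 -0.283 ]
sr [ 0.427  -0.3138]
[-170.6433 -172.1386]
fork [0.4249 0.2689 0.    ] jar [0.6401 0.295  0.03  ] turntable c [0.6239 0.0201 0.014 ]
[0.2038 0.5371 0.2265]
```

```bash
R='{"dx":-0.376,"dy":-0.274,"dz":-0.025}'
python3 -m pendant '[{"dx":-0.376,"dy":-0.274,"dz":-0.025},{"dx":-0.376,"dy":-0.274,"dz":-0.025},{"dx":-0.376,"dy":-0.274,"dz":-0.025},{"dx":-0.376,"dy":-0.274,"dz":-0.025},{"dx":-0.376,"dy":-0.274,"dz":-0.025},{"dx":-0.376,"dy":-0.274,"dz":-0.025}]'
python3 -m pendant '[{"dx":-0.376,"dy":-0.274,"dz":-0.025},{"dx":-0.376,"dy":-0.274,"dz":-0.025},{"dx":-0.376,"dy":-0.274,"dz":-0.025},{"dx":-0.376,"dy":-0.274,"dz":-0.025},{"dx":-0.376,"dy":-0.274,"dz":-0.025},{"dx":-0.376,"dy":-0.274,"dz":-0.025},{"dx":0},{"dx":0}]'
python3 - <<'E'
from h import *
import pickle
o=env.observe();c=imaging.calibration("wrist");im=imaging.get_image("wrist")
cv2.imwrite("pics/w1.png",im[:,:,::-1]);pickle.dump(c,open("w1.pkl","wb"))
print(o['tcp_pos'],o['eef_rot'],o['qpos'],proj(c,[.6,.029,.107]))
E
```

```text
[0.2038 0.5371 0.2265] [[-0.9349  0.3549 -0.0009]
 [ 0.3549  0.9349 -0.0015]
 [ 0.0003 -0.0017 -1.    ]] [ 1.0575  0.2073  1.5426  0.      1.3935 -0.1505] [ 55.1859 611.5048]schema error: expected keys dx, dy, dz, yaw, hand
schema error: expected keys dx, dy, dz, yaw, hand
```

View pics/w1.png

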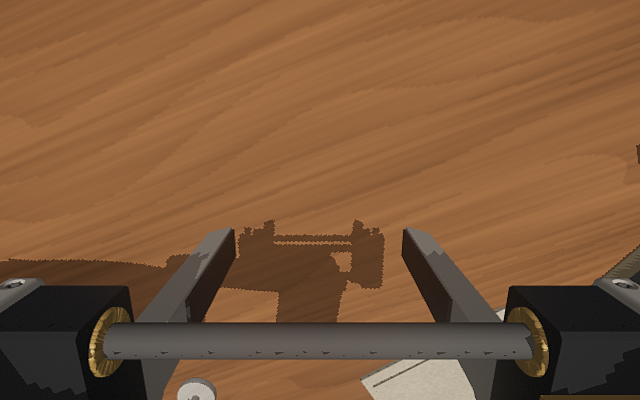

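```bash

python3 -m pendant '[{"dx":-0.36,"dy":-0.293,"dz":-0.1,"yaw":0,"hand":-1},{"dx":-0.36,"dy":-0.293,"dz":-0.1,"yaw":0,"hand":-1},{"dx":-0.36,"dy":-0.293,"dz":-0.1,"yaw":0,"hand":-1},{"dx":-0.36,"dy":-0.293,"dz":0,"yaw":0,"hand":-1},{"dx":-0.36,"dy":-0.293,"dz":0,"yaw":0,"hand":-1},{"dx":-0.36,"dy":-0.293,"dz":0,"yaw":0,"hand":-1},{"dx":-0.36,"dy":-0.293,"dz":0,"yaw":0,"hand":-1},{"dx":-0.36,"dy":-0.293,"dz":0,"yaw":0,"hand":-1},{"dx":-0.36,"dy":-0.293,"dz":0,"yaw":0,"hand":-1},{"dx":-0.36,"dy":-0.293,"dz":0,"yaw":0,"hand":-1}]'
python3 -m pendant '[{"dx":-0.36,"dy":-0.293,"dz":0,"yaw":0,"hand":-1},{"dx":-0.36,"dy":-0.293,"dz":0,"yaw":0,"hand":-1},{"dx":-0.36,"dy":-0.293,"dz":0,"yaw":0,"hand":-1},{"dx":0,"dy":0,"dz":0,"yaw":0.0465,"hand":-1},{"dx":0,"dy":0,"dz":0,"yaw":0.0465,"hand":-1},{"dx":0,"dy":0,"dz":0,"yaw":0.0465,"hand":-1},{"dx":0,"dy":0,"dz":0,"yaw":0.0465,"hand":-1},{"dx":0,"dy":0,"dz":0,"yaw":0.0465,"hand":-1},{"dx":0,"dy":0,"dz":0,"yaw":0.0465,"hand":-1}]'
python3 -m pendant '[{"dx":0,"dy":0,"dz":0,"yaw":0.0465,"hand":-1},{"dx":0,"dy":0,"dz":0,"yaw":0.0465,"hand":-1},{"dx":0,"dy":0,"dz":0,"yaw":0.0465,"hand":-1},{"dx":0,"dy":0,"dz":0,"yaw":0.0465,"hand":-1},{"dx":0,"dy":0,"dz":0,"yaw":0.0465,"hand":-1},{"dx":0,"dy":0,"dz":0,"yaw":0.0465,"hand":-1}]'
python3 -m pendant '[{"dx":0,"dy":0,"dz":0.1,"yaw":0.0465,"hand":-1},{"dx":0,"dy":0,"dz":0.1,"yaw":0.0465,"hand":-1},{"dx":0,"dy":0,"dz":0.1,"yaw":0.0465,"hand":-1},{"dx":0,"dy":0,"dz":0.1,"yaw":0.0465,"hand":-1},{"dx":0,"dy":0,"dz":0,"yaw":0.0465,"hand":-1},{"dx":0,"dy":0,"dz":0,"yaw":0.0465,"hand":-1},{"dx":0,"dy":0,"dz":0,"yaw":0,"hand":-1},{"dx":0,"dy":0,"dz":0,"yaw":0,"hand":-1}]'
python3 - <<'E'
from h import *
import pickle
o=env.observe();c=imaging.calibration("wrist");im=imaging.get_image("wrist")
cv2.imwrite("pics/w2.png",im[:,:,::-1]);pickle.dump(c,open("w2.pkl","wb"))
print(o['tcp_pos'],o['eef_rot'],o['qpos'],proj(c,[.6,.029,.107]))
E
```

```text
time: 1.2
tcp_pos: [0.4372, 0.1341, 0.2575]
eef_rot: [[-0.935, 0.355, 0.0], [0.355, 0.935, 0.0], [-0.0, 0.0, -1.0]]
contact_force: [0.6, 0.3, -0.2]
finger_gap: 0.0938
grasp_force: 0.0
time: 2.1
tcp_pos: [0.5062, 0.0154, 0.2572]
eef_rot: [[-0.32, 0.948, -0.001], [0.948, 0.32, 0.0], [0.0, -0.0, -1.0]]
contact_force: [0.2, 0.3, 0.5]
finger_gap: 0.094
grasp_force: 0.0
time: 2.7
tcp_pos: [0.5062, 0.0154, 0.2572]
eef_rot: [[0.524, 0.852, -0.001], [0.852, -0.524, 0.0], [-0.0, -0.001, -1.0]]
contact_force: [-0.1, 0.3, -0.5]
finger_gap: 0.094
grasp_force: 0.0
time: 3.5
tcp_pos: [0.5064, 0.0154, 0.2174]
eef_rot: [[0.988, 0.152, -0.0], [0.152, -0.988, 0.0], [-0.0, -0.0, -1.0]]
contact_force: [0.2, 0.4, -0.2]
finger_gap: 0.0941
grasp_force: 0.0
[0.5064 0.0154 0.2174] [[ 0.9884  0.1517 -0.0002]
 [ 0.1517 -0.9884  0.    ]
 [-0.0001 -0.0001 -1.    ]] [-0.1406  0.0695  1.7181  0.      1.3541  1.2779] [319.7436  73.7534]
```

View pics/w2.png

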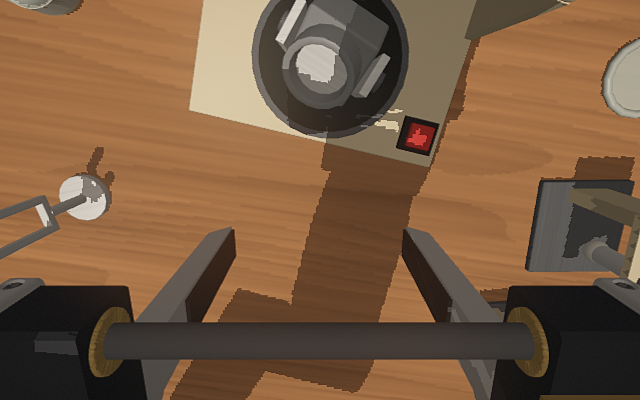

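The rim ellipse is at about (317,66) in the wrist view, as predicted. I'll enlarge it to get the ellipse and its normal.

```bash
python3 - <<'E'
from h import *
im=cv2.imread("pics/w2.png")
cv2.imwrite("pics/w2z.png",cv2.resize(im[0:120,250:410],(800,600),interpolation=cv2.INTER_CUBIC))
E
```

```text
(no output)
```

View pics/w2z.png

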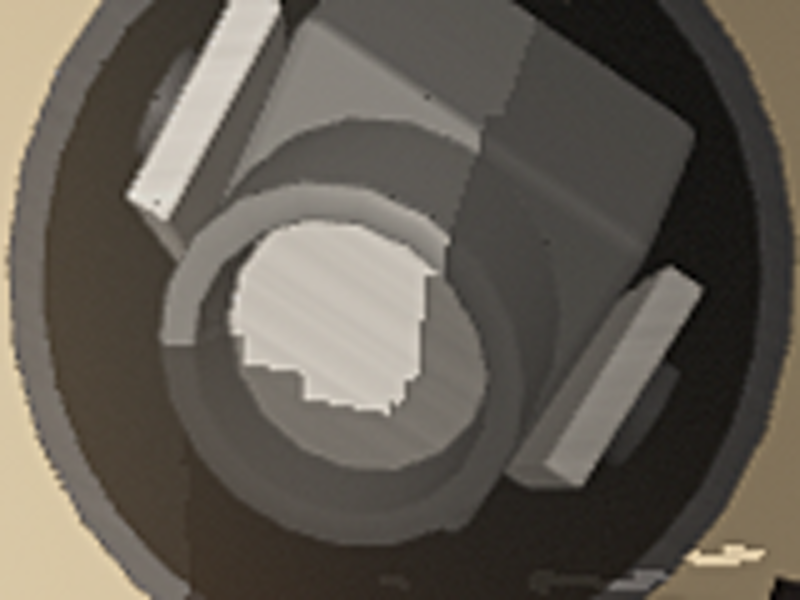

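The rim's outer ellipse in the zoom runs through about (162,330), (330,183), (522,390) and (360,545). The cheeks are the pale bars at left and right. Next I'll compute the closed-form circle pose from the conic.

```bash
python3 - <<'E'
from h import *
import pickle
c=pickle.load(open("w2.pkl","rb"))
Z=np.array([(162,330),(180,270),(240,210),(330,183),(400,198),(450,233),(500,310),(522,390),(510,450),(458,528),(360,545),(270,510),(200,440)],float)
p=(Z+0.0)/5+[250,0]-0.4
(e0,ax,an)=cv2.fitEllipseDirect(p.astype(np.float32).reshape(-1,1,2)); print(e0,ax,an)
# conic matrix in normalised camera coords
def conic(e0,ax,an):
    t=np.radians(an);R=np.array([[np.cos(t),-np.sin(t)],[np.sin(t),np.cos(t)]])
    A=R@np.diag(4/np.array(ax)**2)@R.T; m=np.array(e0)
    return np.block([[A,-(A@m)[:,None]],[-(A@m)[None],np.array([[m@A@m-1]])]])
K=np.array([[c["fx"],0,c["cx"]],[0,c["fy"],c["cy"]],[0,0,1]])
Q=K.T@conic(e0,ax,an)@K
w,V=np.linalg.eigh(Q)
if (w>0).sum()==1: w,V=-w,V
i=np.argsort(-w); w=w[i];V=V[:,i]   # l1>=l2>0>l3
l1,l2,l3=w; r=.028
for s1 in(1,-1):
  for s2 in (1,-1):
    n=V@np.array([s1*np.sqrt((l1-l2)/(l1-l3)),0,s2*np.sqrt((l2-l3)/(l1-l3))])
    C=r*V@np.array([s1*np.sqrt((l1-l2)/(l1-l3))*l3,0,s2*np.sqrt((l2-l3)/(l1-l3))*l1])/np.sqrt(-l1*l3)
    for sg in(1,-1):
      CC=C*sg
      if CC[2]>0:
        P=np.array(c["pose"]); N=P[:3,:3]@n
        if N[2]<0:N=-N
        print(P[:3,:3]@CC+P[:3,3],N,"tilt",np.degrees(np.arccos(N[2])),"az",np.degrees(np.arctan2(N[1],N[0])))
# cheeks line direction: equivalent corners, zoom px; same height
g=lambda x,y:plane(c,250+x/5,y/5,.101)
a,b=g(128,197),g(548,468);d=b-a;print("cheeks",a,b,np.degrees(np.arctan2(d[1],d[0]))+270,np.linalg.norm(d))
a,b=g(283,12),g(700,285);d=b-a;print("cheeks",a,b,np.degrees(np.arctan2(d[1],d[0]))+270,np.linalg.norm(d))
T=imaging.calibration("top");
o,dd=ray(T,289.4,164);print("top@z.11",plane(T,289.4,164,.11),"wrist@.11",plane(c,e0[0],e0[1],.11), tri(T,(289.4,164),c,e0))
E
```

```text
(318.6446533203125, 72.36361694335938) (65.66834259033203, 77.54788970947266) 139.46165466308594
[0.6013 0.029  0.1038] [ 0.4055 -0.2777  0.8709] tilt 29.43632129586941 az -34.403479786647694
[0.5991 0.0304 0.1037] [-0.5089  0.2642  0.8193] tilt 34.9885685893331 az 152.56368654731432
[0.5991 0.0304 0.1037] [-0.5089  0.2642  0.8193] tilt 34.9885685893331 az 152.56368654731432
[0.6013 0.029  0.1038] [ 0.4055 -0.2777  0.8709] tilt 29.43632129586941 az -34.403479786647694
cheeks [0.619  0.0647 0.101 ] [ 0.5908 -0.0032  0.101 ] 157.49497295930902 0.07351209415910816
cheeks [0.6466 0.0457 0.101 ] [ 0.62   -0.0207  0.101 ] 158.1709475553924 0.07157035310599205
top@z.11 [0.5996 0.0269 0.11  ] wrist@.11 [0.6006 0.0299 0.11  ] (array([0.602 , 0.0288, 0.0941]), np.float64(0.0026855654880304563))
```

Azimuth is about 157° from the cheeks (spacing 72 mm, as specified), tilt about 34°, and the rim at (0.600,0.029,0.105). Next I'll move to the wand.

```bash

python3 -m pendant '[{"dx":-0.115,"dy":0.3,"dz":-0.15,"yaw":0,"hand":-0.28},{"dx":-0.115,"dy":0.447,"dz":-0.15,"yaw":0,"hand":-0.28},{"dx":-0.115,"dy":0.447,"dz":-0.1,"yaw":0,"hand":-0.28},{"dx":-0.115,"dy":0.447,"dz":0,"yaw":0,"hand":-0.28},{"dx":-0.115,"dy":0.447,"dz":0,"yaw":0,"hand":-0.28},{"dx":-0.115,"dy":0.447,"dz":0,"yaw":0,"hand":-0.28},{"dx":-0.115,"dy":0.447,"dz":0,"yaw":0,"hand":-0.28},{"dx":0,"dy":0,"dz":0,"yaw":0,"hand":-0.28},{"dx":0,"dy":0,"dz":0,"yaw":0,"hand":-0.28}]'
python3 - <<'E'
from h import *
o=env.observe();c=imaging.calibration("wrist");im=imaging.get_image("wrist")
cv2.imwrite("pics/w3.png",im[:,:,::-1])
T=imaging.calibration("top");t=imaging.get_image("top")
print(o['tcp_pos'],o['finger_gap'],o['qpos'],proj(c,[.472,-.2915,.208]),proj(c,[.4252,-.2984,.11]))
E
```

```text
time: 4.45
tcp_pos: [0.4708, -0.2921, 0.2572]
eef_rot: [[0.989, 0.148, -0.0], [0.148, -0.989, 0.001], [-0.0, -0.001, -1.0]]
contact_force: [-0.7, 0.5, -0.1]
finger_gap: 0.0601
grasp_force: 0.0
[ 0.4708 -0.2921  0.2572] 0.06010846219602887 [-0.7119  0.1406  1.5563  0.0006  1.4456  0.7105] [318.1101 222.3088] [318.1481 232.9134]
```

View pics/w3.png

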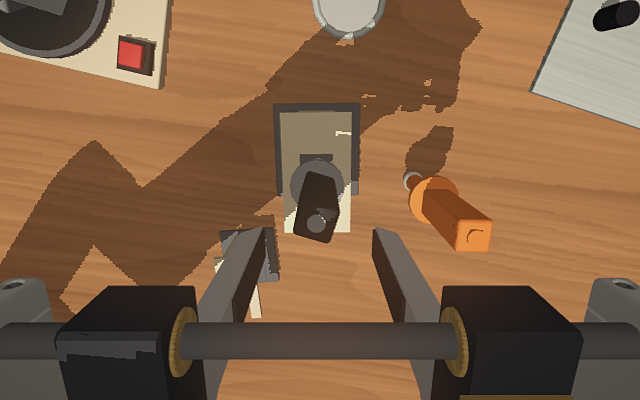

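The handle top is at (317,222), as predicted, but the handle seems rotated by about 12° in yaw. I'll measure that from its lower edge.

```bash
python3 - <<'E'
from h import *
c=imaging.calibration("wrist");im=cv2.imread("pics/w3.png").astype(int)
g=im.max(2)
pts=[]
for u in range(294,336,2):
    col=np.where((g[205:262,u]<75))[0]
    pts.append((u,205+col.max() if len(col) else -1, 205+col.min() if len(col) else -1))
print(pts)
l=[(v,[u for u in range(285,350) if g[v,u]<75][:1],[u for u in range(285,350) if g[v,u]<75][-1:]) for v in range(195,245,4)]
print(l)
for p in [(296,235),(332,242)]: print(plane(c,*p,.208))
E
```

```text
[(294, np.int64(232), np.int64(223)), (296, np.int64(234), np.int64(213)), (298, np.int64(234), np.int64(205)), (300, np.int64(235), np.int64(205)), (302, np.int64(236), np.int64(205)), (304, np.int64(236), np.int64(205)), (306, np.int64(237), np.int64(205)), (308, np.int64(237), np.int64(205)), (310, np.int64(238), np.int64(205)), (312, np.int64(238), np.int64(205)), (314, np.int64(239), np.int64(205)), (316, np.int64(240), np.int64(205)), (318, np.int64(240), np.int64(205)), (320, np.int64(241), np.int64(205)), (322, np.int64(241), np.int64(205)), (324, np.int64(242), np.int64(205)), (326, np.int64(242), np.int64(205)), (328, np.int64(241), np.int64(205)), (330, np.int64(238), np.int64(205)), (332, np.int64(232), np.int64(205)), (334, np.int64(227), np.int64(205))]
[(195, [300], [336]), (199, [299], [337]), (203, [298], [337]), (207, [298], [338]), (211, [297], [338]), (215, [296], [338]), (219, [295], [336]), (223, [294], [335]), (227, [294], [334]), (231, [293], [332]), (235, [299], [331]), (239, [313], [329]), (243, [], [])]
[ 0.4616 -0.277   0.208 ]
[ 0.4603 -0.3007  0.208 ]
```

```bash

python3 -m pendant '[{"dx":0.01,"dy":0,"dz":0,"yaw":0.045,"hand":-0.28},{"dx":0,"dy":0,"dz":0,"yaw":0.045,"hand":-0.28},{"dx":0,"dy":0,"dz":0.28,"yaw":0,"hand":-0.28},{"dx":0,"dy":0,"dz":0.28,"yaw":0,"hand":-0.28},{"dx":0,"dy":0,"dz":0.28,"yaw":0,"hand":-0.28},{"dx":0,"dy":0,"dz":0,"yaw":0,"hand":-0.28}]'
python3 -m pendant '[{"dx":0,"dy":0,"dz":0,"yaw":0,"hand":0.3},{"dx":0,"dy":0,"dz":0,"yaw":0,"hand":0.6},{"dx":0,"dy":0,"dz":0,"yaw":0,"hand":1},{"dx":0,"dy":0,"dz":0,"yaw":0,"hand":1},{"dx":0,"dy":0,"dz":0,"yaw":0,"hand":1},{"dx":0,"dy":0,"dz":0,"yaw":0,"hand":1}]' 25
```

```text
time: 5.15
tcp_pos: [0.47, -0.2872, 0.1692]
eef_rot: [[0.992, -0.13, -0.007], [-0.13, -0.992, 0.006], [-0.008, -0.005, -1.0]]
contact_force: [-0.7, 1.1, -0.8]
finger_gap: 0.0601
grasp_force: 0.0
time: 5.75
tcp_pos: [0.4727, -0.2915, 0.1744]
eef_rot: [[0.991, -0.133, 0.001], [-0.133, -0.991, -0.0], [0.001, 0.0, -1.0]]
contact_force: [0.5, 0.5, 4.1]
finger_gap: 0.026
grasp_force: 25.0
```

The gap is 26 mm and the handle is held flat. I'll lift 30 mm, turn back into line with the slot, and then start the pivot with a light grip.

```bash

python3 -m pendant '[{"dx":0,"dy":0,"dz":-0.15,"yaw":0,"hand":1},{"dx":0,"dy":0,"dz":-0.15,"yaw":-0.045,"hand":1},{"dx":0,"dy":0,"dz":0,"yaw":-0.045,"hand":1},{"dx":0,"dy":0,"dz":0,"yaw":0,"hand":1},{"dx":0,"dy":0,"dz":0,"yaw":0,"hand":1}]' 12
python3 -m pendant '[{"dx":0.1,"dy":0,"dz":0,"yaw":0,"hand":1},{"dx":0.1,"dy":0,"dz":0,"yaw":0,"hand":1},{"dx":0.1,"dy":0,"dz":0,"yaw":0,"hand":1},{"dx":0.1,"dy":0,"dz":0,"yaw":0,"hand":1},{"dx":0,"dy":0,"dz":0,"yaw":0,"hand":1}]'
python3 - <<'E'
from h import *
o=env.observe();im=imaging.get_image("wrist");cv2.imwrite("pics/w4.png",im[:,:,::-1])
print(o['tcp_pos'],o['contact_force'],o['torque'],o['grasp_force'])
E
```

```text
time: 6.25
tcp_pos: [0.4719, -0.2913, 0.2034]
eef_rot: [[0.989, 0.146, -0.001], [0.146, -0.989, 0.0], [-0.001, -0.0, -1.0]]
contact_force: [-0.5, -1.2, -1.7]
finger_gap: 0.0259
grasp_force: 12.0
time: 6.75
tcp_pos: [0.513, -0.285, 0.2029]
eef_rot: [[0.989, 0.15, 0.0], [0.15, -0.989, 0.0], [0.0, -0.0, -1.0]]
contact_force: [-0.1, -0.3, -1.4]
finger_gap: 0.0258
grasp_force: 12.0
[ 0.513  -0.285   0.2029] [-0.1303 -0.2764 -1.4274] [-0.0802  0.2161  0.0139] 12.000002413988113
```

```bash

python3 -m pendant '[{"dx":0.1,"dy":0,"dz":0,"yaw":0,"hand":1},{"dx":0.1,"dy":0,"dz":0,"yaw":0,"hand":1},{"dx":0.1,"dy":0,"dz":0,"yaw":0,"hand":1},{"dx":0.06,"dy":0,"dz":0,"yaw":0,"hand":1},{"dx":0,"dy":0,"dz":0,"yaw":0,"hand":1},{"dx":0,"dy":0,"dz":0,"yaw":0,"hand":1}]'
python3 - <<'E'
from h import *
o=env.observe();im=imaging.get_image("wrist");cv2.imwrite("pics/w5.png",im[:,:,::-1])
s=imaging.get_image("scene");cv2.imwrite("pics/s5.png",s[:,:,::-1])
print(o['tcp_pos'],o['contact_force'],o['torque'],o['grasp_force'])
S=imaging.calibration("scene");p=proj(S,o['tcp_pos']).astype(int);print(p)
a=cv2.resize(s[p[1]-65:p[1]+55,p[0]-60:p[0]+60,::-1],(400,400),interpolation=cv2.INTER_CUBIC)
cv2.imwrite("pics/c5.png",np.hstack([a,cv2.resize(im[100:400,170:470,::-1],(400,400))]))
E
```

```text
time: 7.4
tcp_pos: [0.5485, -0.2799, 0.204]
eef_rot: [[0.989, 0.149, 0.003], [0.149, -0.989, -0.0], [0.002, 0.001, -1.0]]
contact_force: [0.6, -0.3, -2.1]
finger_gap: 0.0262
grasp_force: 12.0
[ 0.5485 -0.2799  0.204 ] [ 0.5984 -0.3221 -2.1311] [0.023  0.1231 0.0446] 11.999933123588562
[224 170]
```

View pics/c5.png

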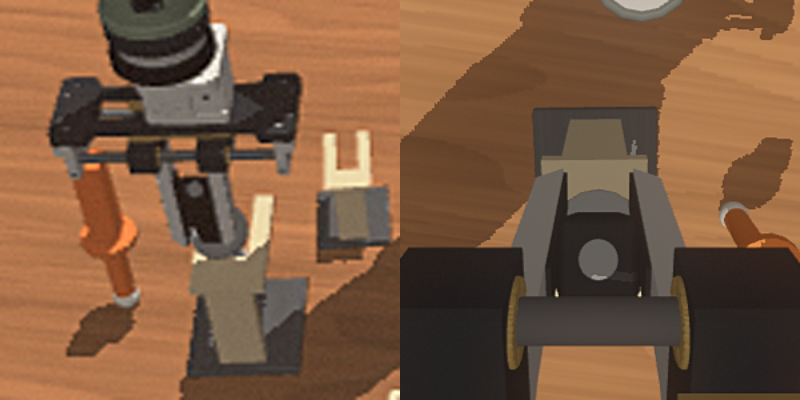

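The wand is pivoted, with the handle leaning toward the camera side. The handle's top cap is at wrist pixel ~(318.5,295). I'll tighten the grip, lift clear and measure the tilt.

```bash

python3 -m pendant '[{"dx":0,"dy":0,"dz":0,"yaw":0,"hand":1},{"dx":0,"dy":0,"dz":0,"yaw":0,"hand":1},{"dx":0,"dy":0,"dz":-0.2,"yaw":0,"hand":1},{"dx":0,"dy":0,"dz":-0.3,"yaw":0,"hand":1},{"dx":0,"dy":0,"dz":-0.3,"yaw":0,"hand":1},{"dx":0,"dy":0,"dz":0,"yaw":0,"hand":1}]' 40
python3 - <<'E'
from h import *
o=env.observe();c=imaging.calibration("wrist");im=imaging.get_image("wrist");cv2.imwrite("pics/w6.png",im[:,:,::-1])
print(o['tcp_pos'],o['contact_force'],o['torque'],o['grasp_force'])
g=cv2.cvtColor(im,cv2.COLOR_RGB2GRAY)
roi=g[270:325,285:352]; m=((roi>75)).astype(np.uint8)
n,l,st,ce=cv2.connectedComponentsWithStats(m); print([(st[i],ce[i]+[285,270]) for i in range(1,n) if st[i][4]>40])
R=o['eef_rot'];gp=o['tcp_pos']+.003*R[:,2]
for v in (293,295,297):
    oo,d=ray(c,318.5,v); 
    # tool-plane y=0: parametrise by nearest solution at radius 36.6 mm
    f=oo-gp;b=f@d;q=b*b-(f@f-.0366**2)
    for s in(-1,1):
        if q>0:
            p=f+d*(-b+s*np.sqrt(q));t=R.T@p;print(v,t,np.degrees(np.arctan2(t[0],-t[2])))
E
```

```text
time: 8.1
tcp_pos: [0.5498, -0.2818, 0.2893]
eef_rot: [[0.989, 0.149, 0.009], [0.149, -0.989, -0.006], [0.008, 0.008, -1.0]]
contact_force: [0.5, -0.5, -0.7]
finger_gap: 0.0257
grasp_force: 40.0
[ 0.5498 -0.2818  0.2893] [ 0.506  -0.5369 -0.6942] [-0.0326  0.074   0.0024] 39.99972403049469
[(array([ 19,   9,  30,  31, 703], dtype=int32), array([318.2248, 294.1949]))]
293 [ 0.0016 -0.0002 -0.0366] 2.5780886083980157
293 [-0.032  -0.0001  0.0177] -118.94659550650357
295 [ 0.0007 -0.0002 -0.0366] 1.1668494949068011
295 [-0.0326 -0.0001  0.0166] -116.92131521870819
297 [-0.0002 -0.0002 -0.0366] -0.27028357011497117
297 [-0.0332 -0.0001  0.0154] -114.8720748610513
```

The cap's position implies hardly any tilt. I need one composite look to understand what happened.

```bash
python3 - <<'E'
from h import *
o=env.observe();s=imaging.get_image("scene")[:,:,::-1];t=imaging.get_image("top")[:,:,::-1];w=cv2.imread("pics/w6.png");w4=cv2.imread("pics/w4.png")
S=imaging.calibration("scene");T=imaging.calibration("top")
p=proj(S,o['tcp_pos']-[0,0,.05]).astype(int)
a=cv2.resize(s[p[1]-45:p[1]+75,p[0]-80:p[0]+80],(400,300),interpolation=cv2.INTER_CUBIC)
q=proj(T,o['tcp_pos']-[0.05,0,.15]).astype(int)
b=cv2.resize(t[q[1]-45:q[1]+45,q[0]-60:q[0]+60],(400,300),interpolation=cv2.INTER_CUBIC)
f=lambda w:cv2.resize(w[100:400,120:520],(400,300))
cv2.imwrite("pics/c6.png",np.vstack([np.hstack([a,b]),np.hstack([f(w4),f(w)])]))
E
```

```text
(no output)
```

View pics/c6.png

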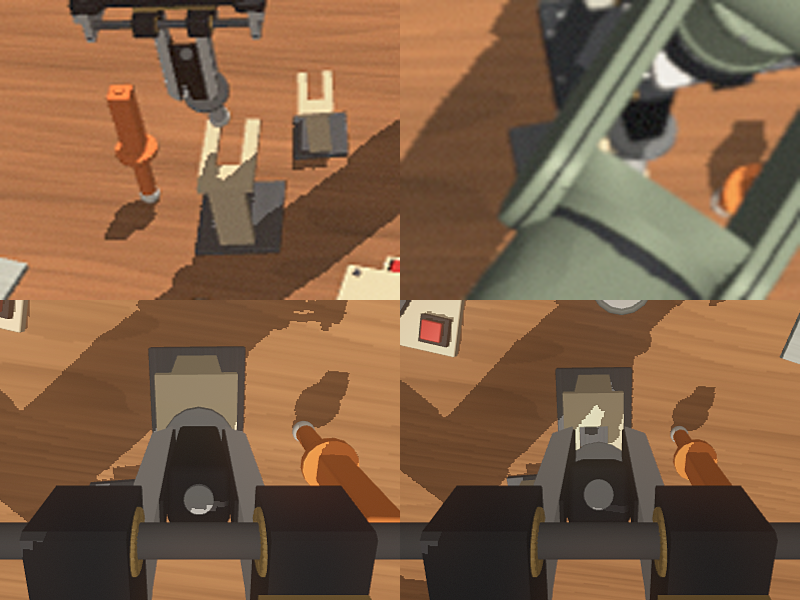

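```bash
python3 - <<'E'
from h import *
for n,y0,y1,x0,x1 in [("w3",205,240,300,333),("w4",280,325,285,352),("w5",270,325,285,352),("w6",270,325,285,352)]:
    im=cv2.imread(f"pics/{n}.png");g=cv2.cvtColor(im,cv2.COLOR_BGR2GRAY)
    m=(g[y0:y1,x0:x1]>70).astype(np.uint8);k,l,st,ce=cv2.connectedComponentsWithStats(m)
    print(n,[(st[i].tolist(),ce[i]+[x0,y0]) for i in range(1,k) if st[i][4]>60])
    col=g[195:340,318];print(col[::3])
o=env.observe();s=imaging.get_image("scene")
S=imaging.calibration("scene");T=imaging.calibration("top")
p=proj(S,o['tcp_pos']-[0,0,.05]).astype(int);q=proj(T,o['tcp_pos']-[0.05,0,.15]).astype(int)
ns=np.array([220,117])/2.5+p-[80,45]; 
print("nose px scene",ns,"top",np.array([620-400,163])*.3+q-[60,45])
nt=np.array([220,163])*.3+q-[60,45]
R=o['eef_rot'];gp=o['tcp_pos']+.003*R[:,2]
X,e=tri(S,ns,T,nt);print(X,e,R.T@(X-gp)*1000)
# scene ray meets tool plane y=0
oo,d=ray(S,*ns);t=((gp-oo)@R[:,1])/(d@R[:,1]);print("nose in tool plane",R.T@(oo+t*d-gp)*1000)
E
```

```text
w3 [([7, 3, 26, 25, 387], array([318.5762, 220.3721]))]
[ 44  44  45  49  42  85  52  96  94  95  96  96 100  49  52  39 139 141
 148 148 148 131 137 138 137 134 134 142 133 138 135 137 135 138 144 143
 136 138 140 141 134 131 150  61  64  67  69  71  72]
w4 [([19, 5, 31, 30, 708], array([318.5551, 299.5593]))]
[136 135 136 136  66 106 104 103 105 104 114  38  38  39  37  39  35  38
  35  35  36  35  35  34  36  39  39  37  37  35  81  99  99  98  98  98
  97  96 189 184  25  36  31  56  60  64  67  70  71]
w5 [([19, 9, 30, 31, 714], array([318.3585, 294.2493]))]
[ 98  97  96  98  98  97  97  98 102 126 126 126 126 125 125 127  96  97
  98  98  97 107  33  36  38  40  39  37  83  96  97  96  97  97  97  96
  97  86 164  36  40  39  34  52  55  58  62  65  67]
w6 [([19, 9, 30, 31, 712], array([318.236 , 294.2219]))]
[123 123 124 120 214 217 216 215 216 216 230  76 119 116 114 115  95  96
  95  96  97 105  40  41  42  43  42  41  80  95  94  95  93  93  94  94
  95  92 131  35  35  37  34  49  52  56  59  62  62]
nose px scene [231.  163.8] top [417.  203.9]
[ 0.4859 -0.2847  0.1674] 0.0004695002020921875 [-60.7651  -3.902  111.644 ]
nose in tool plane [-74.7766  -0.     125.1246]
```

```bash
python3 - <<'E'
from h import *
from scipy.optimize import least_squares
o=env.observe();c=imaging.calibration("wrist");S=imaging.calibration("scene");R=o['eef_rot'];gp=o['tcp_pos']+.003*R[:,2]
W=lambda x,z:gp+R@np.array([x,0,z])   # z down
def pts(q):
    x,z,t=q[0],q[1],q[2];a=np.array([np.sin(t),-np.cos(t)]);b=np.array([np.cos(t),np.sin(t)]);C=np.array([x,z])
    return C,C-.09*a+.013*b,C-.09*a+.0245*b,C-.171*a
for n,vs in dict(w4=(299.5,227,208),w6=(294.3,260,241.5)).items():
    f=lambda q:[proj(c,W(*p))[1]-v for p,v in zip(pts(q),vs)]
    r=least_squares(f,[0,-.036,.3],x_scale=[.01,.01,.1]);q=r.x
    print(n,q[:2]*1000,np.degrees(q[2]),r.cost,"nose",pts(q)[3]*1000,proj(S,W(*pts(q)[3])))
    for fix in(-.0366,):
        f2=lambda k:[x for x in f(np.r_[k,0][[0,1,2]] if 0 else [k[0],k[1],k[2]])]
E
```

```text
w4 [ 11.1935 -56.0416] 13.63280895378339 4.415399636928564e-24 nose [-29.1109 110.1407] [228.5212 171.663 ]
w6 [  9.3699 -49.8892] 27.131211915143112 3.3927329811745276e-26 nose [-68.6112 102.2947] [229.71  159.542]
```

The nose leans about 27–31° toward the stand's −x side. I'll get a clean side view from the fixed scene camera by turning the tool plane across its line of sight on the way.

```bash

python3 -m pendant '[{"dx":-0.064,"dy":-0.414,"dz":0,"yaw":0,"hand":1},{"dx":-0.064,"dy":-0.414,"dz":0,"yaw":0,"hand":1},{"dx":-0.064,"dy":-0.414,"dz":0,"yaw":0,"hand":1},{"dx":-0.064,"dy":-0.414,"dz":0,"yaw":0,"hand":1}]'
python3 -m pendant '[{"dx":0,"dy":0,"dz":0,"yaw":-0.0452,"hand":1},{"dx":0,"dy":0,"dz":0,"yaw":-0.0452,"hand":1},{"dx":0,"dy":0,"dz":0,"yaw":-0.0452,"hand":1},{"dx":0,"dy":0,"dz":0,"yaw":-0.0452,"hand":1},{"dx":0,"dy":0,"dz":0,"yaw":-0.0452,"hand":1},{"dx":0,"dy":0,"dz":0,"yaw":-0.0452,"hand":1},{"dx":0,"dy":0,"dz":0,"yaw":-0.0452,"hand":1},{"dx":0,"dy":0,"dz":0,"yaw":-0.0452,"hand":1},{"dx":0,"dy":0,"dz":0,"yaw":-0.0452,"hand":1},{"dx":0,"dy":0,"dz":0,"yaw":-0.0452,"hand":1}]'
python3 -m pendant '[{"dx":0,"dy":0,"dz":0,"yaw":0,"hand":1},{"dx":0,"dy":0,"dz":0,"yaw":0,"hand":1}]'
python3 - <<'E'
from h import *
o=env.observe();s=imaging.get_image("scene");cv2.imwrite("pics/s7.png",s[:,:,::-1])
R=o['eef_rot'];gp=o['tcp_pos']+.003*R[:,2];S=imaging.calibration("scene")
p=proj(S,gp);print(o['tcp_pos'],o['qpos'],p)
for th in(25,30,35):
    t=np.radians(th);print(th,proj(S,gp+R@np.array([-.134*np.sin(t),0,.134*np.cos(t)])),proj(S,gp+R@np.array([-.057*np.sin(t),0,.057*np.cos(t)])))
h=cv2.cvtColor(s,cv2.COLOR_RGB2HSV);x0,y0=int(p[0])-60,int(p[1])-10
# low-saturation = wand greys, wood is saturated
m=((h[...,1]<60)).astype(np.uint8)[y0:y0+80,x0:x0+110]
for r in m[::2]: print(''.join('#' if v else '.' for v in r))
print(x0,y0)
E
```

```text
time: 8.7
tcp_pos: [0.4955, -0.1183, 0.2807]
eef_rot: [[0.989, 0.148, -0.004], [0.148, -0.989, 0.002], [-0.004, -0.003, -1.0]]
contact_force: [1.0, 1.0, -1.6]
finger_gap: 0.026
grasp_force: 40.0
time: 9.7
tcp_pos: [0.4961, -0.1195, 0.2808]
eef_rot: [[-0.004, 1.0, -0.004], [1.0, 0.004, 0.002], [0.002, -0.004, -1.0]]
contact_force: [-0.1, -0.5, -2.5]
finger_gap: 0.0261
grasp_force: 40.0
time: 9.9
tcp_pos: [0.4966, -0.1197, 0.2818]
eef_rot: [[0.005, 1.0, -0.003], [1.0, -0.004, 0.001], [0.001, -0.003, -1.0]]
contact_force: [0.4, 0.4, -2.3]
finger_gap: 0.0258
grasp_force: 40.0
[ 0.4966 -0.1197  0.2818] [-0.4062  0.032   1.6231  0.0001  1.4896 -0.4017] [286.302  140.6373]
25 [269.0524 172.2446] [278.6341 154.6875]
30 [265.1667 170.5365] [276.9189 153.9111]
35 [261.4103 168.608 ] [275.2689 153.0351]
....................................##############################............................................
.....................................#############################............................................
......................................############################........
[... 3451 characters left out ...]
..........................
................#############.................................................................................
................#############.................................................................................
#...............#############.................................................................................
##...............############.................................................................................
##...............############.................................................................................
###...............##########..................................................................................
226 130
```

```bash
python3 - <<'E'
import cv2,numpy as np
a=cv2.imread("pics/s7.png").astype(int);b=cv2.imread("pics/scene0.png").astype(int)
x0,y0=245,128
d=np.abs(a-b).max(2)
for y in range(y0,y0+56):
    print(y,''.join(('.' if d[y,x]<14 else ('W' if a[y,x].min()>150 else 'B' if a[y,x].max()<60 else 'g' if (a[y,x].max()-a[y,x].min())<30 else '-')) for x in range(x0,x0+60)))
E
```

```text
128 ................-ggBBBBBBBBBBBBBBBBBBBBBBBBBBBg-............
129 ................-gggggggggggggggBBBBBBBBBBBBBBg-............
130 ................-gggggggggggggggggggggggggggggg-............
131 ..................ggggggggggggggggggggggggggggg-............
132 ..................gggBggggggggggggggggggggggggg-............
133 ..................ggggBgggggggggggggggggggggggg-............
134 ..................-gggggggggggggggggggggggBgggg--...........
135 ..................-gggggggggggggggggggggggBgggg-............
136 ..................-ggggggggggggggggggggggggggggg............
137 ......................-.--gg-gggggggggggggggggg-............
138 ............................-.BBBgBgggggggggggg-............
139 .............................-BBBBBgggggggggBgg.............
140 .............................BBBBBBgggggggggBBg.............
141 ............................-BBBBBBgggggggggBB-.............
142 ..........................-.gBBBBBBgggggggggBBg.............
143 ...........................-BBBBBBBggggggggg--..............
144 .........................-.gBBBBBBBggggggggg-...........
[... 1839 characters left out ...]
....gggggggg.................................-.---
174 ...............gggggg...................................----
175 .................g....................................------
176 ....................................................-.------
177 .....................................................-------
178 ...................................................-.-------
179 .................................................-.---------
180 ..................................................----------
181 ................................................-.----------
182 .................................................-----------
183 ................................................------------
```

```bash
python3 - <<'E'
from h import *
o=env.observe();R=o['eef_rot'];gp=o['tcp_pos']+.003*R[:,2];S=imaging.calibration("scene")
def ip(u,v):
    oo,d=ray(S,u,v);t=((gp-oo)@R[:,1])/(d@R[:,1]);return (R.T@(oo+t*d-gp))[[0,2]]*1000
n=ip(264.1,170.2);c=ip(273.5,154.3);print("nose c",n,np.hypot(*n),"angle to gp",np.degrees(np.arctan2(-n[0],n[1])),"collar",c,np.hypot(*(c-n)),"tilt",np.degrees(np.arctan2((c-n)[0],-(c-n)[1])))
E
```

```text
nose c [-69.6428 115.1697] 134.58896803692858 angle to gp 31.161237317569594 collar [-37.6963  51.9694] 70.81564367850748 tilt 26.815688895793294
```

```bash
python3 - <<'E'
from h import *
import pickle
c=pickle.load(open("w2.pkl","rb"))
Z=np.array([(162,330),(180,270),(240,210),(330,183),(400,198),(450,233),(500,310),(522,390),(510,450),(458,528),(360,545),(270,510),(200,440)],float)/5+[250-.4,-.4]
# refine edge points automatically: gradient peak along radial lines near the hand-read ellipse
g=cv2.GaussianBlur(cv2.cvtColor(cv2.imread("pics/w2.png"),cv2.COLOR_BGR2GRAY).astype(np.float32),(3,3),0)
def circ(C,th,az,r,n=72):
    N=np.array([np.sin(th)*np.cos(az),np.sin(th)*np.sin(az),np.cos(th)]);y=np.array([-np.sin(az),np.cos(az),0]);x=np.cross(y,N)
    return np.array([proj(c,C+r*(np.cos(a)*x+np.sin(a)*y)) for a in np.linspace(0,2*np.pi,n,endpoint=False)])
from scipy.optimize import least_squares
def fit(az):
    def f(q):
        P=circ(q[:3],q[3],az,.028,180); return np.array([np.min(np.hypot(*(P-z).T))*np.sign(np.hypot(*(z-P.mean(0)))-np.hypot(*(P[np.argmin(np.hypot(*(P-z).T))]-P.mean(0)))) for z in Z])
    r=least_squares(f,[.6,.03,.104,.58],x_scale=[.01,.01,.01,.1],diff_step=1e-3);print(np.degrees(az),r.x[:3],np.degrees(r.x[3]),np.sqrt(np.mean(r.fun**2)),np.round(r.fun,1))
for az in(152,157.5): fit(np.radians(az))
E
```

```text
152.0 [0.5993 0.0305 0.1034] 34.91067003129593 0.8388743506232403 [ 1.2  0.3 -1.7 -0.4  0.7  0.8 -0.8  0.4 -0.5  1.4  0.3 -0.7 -0.5]
157.5 [0.5993 0.0304 0.1012] 33.71791980037725 0.8787964664654642 [ 0.9  0.6 -0.9  0.3  0.9  0.5 -1.2 -0.5 -0.4  1.9  0.6 -0.8 -0.8]
```

```bash
python3 - <<'E'
from h import *
o=env.observe();R=o['eef_rot'];gp=o['tcp_pos']+.003*R[:,2];S=imaging.calibration("scene")
a=cv2.imread("pics/s7.png");g=cv2.resize(cv2.cvtColor(a,cv2.COLOR_BGR2GRAY),None,fx=1,fy=1).astype(int)
def ip(u,v,off):
    q=gp+R[:,1]*off;oo,d=ray(S,u,v);t=((q-oo)@R[:,1])/(d@R[:,1]);return (R.T@(oo+t*d-gp))[[0,2]]*1000
P=[]
for v in range(139,154):
    row=a[v].max(1).astype(float); u=next(u for u in range(266,285) if row[u]<45)
    th=45; f=u-1+(row[u-1]-th)/(row[u-1]-row[u]+1e-9); P.append((f,v))
P=np.array(P);print(P[:,0])
for off in(.013,-.013):
    Q=np.array([ip(u,v,off) for u,v in P]); k=np.polyfit(Q[:,1],Q[:,0],1); r=Q[:,0]-np.polyval(k,Q[:,1]); print(off,"tilt",np.degrees(np.arctan(-k[0])),"edge at z=0",k[1],r.std(), "axis at z0", k[1]+13/np.cos(np.arctan(k[0])))
for v in range(160,169): print(v,a[v,258:276].max(1))
E
```

```text
[274.7905 274.3684 273.8265 273.5172 272.8036 272.5897 271.8    270.9474
 270.2    269.8684 269.8214 269.45   269.5    268.7692 268.56  ]
0.013 tilt 23.35568330944049 edge at z=0 -32.15991125188017 0.8528083282174601 axis at z0 -17.999640377806212
-0.013 tilt 23.3556833094405 edge at z=0 -29.403685134160593 0.878832824134794 axis at z0 -15.243414260086636
160 [182 178 191 229 241 246 240 136 114 128 130 109  84  78  79  80  80  83]
161 [178 184 193 230 222 198 188 113 122 129 131 134 126 100  82  85  80  76]
162 [181 147 121 130 131 117 118 120 129 130 127 124 122 111 107 108 102  98]
163 [176 103  95  93  96 109 119 127 125 129 129 124 116 110 115 110 100 101]
164 [173 100 100  88  77 131 123 127 127 127 127 120 106 105 126 107 101  98]
165 [164  63  55  61  91 126 126 132 128 130 120 110 108 120 125 113  99  98]
166 [192 141  48  70 121 127 127 126 129 126 120 109 114 127 124 119  99  99]
167 [171  71  56 104 138 127 130 127 127 121 111 107 127 129 126 119  92  95]
168 [167  79 132 135 126 129 128 125 123 120 105 110 125 126 126 123  95 101]
```

The nose position is good: 134.6 mm from the grip to the ball centre, exactly as expected. But the wand leans only ~27–29° against the ~34° needed. I'll go back to the fork and add a few degrees.

```bash

python3 -m pendant '[{"dx":0,"dy":0,"dz":0,"yaw":0.0451,"hand":1},{"dx":0,"dy":0,"dz":0,"yaw":0.0451,"hand":1},{"dx":0,"dy":0,"dz":0,"yaw":0.0451,"hand":1},{"dx":0,"dy":0,"dz":0,"yaw":0.0451,"hand":1},{"dx":0,"dy":0,"dz":0,"yaw":0.0451,"hand":1},{"dx":0,"dy":0,"dz":0,"yaw":0.0451,"hand":1},{"dx":0,"dy":0,"dz":0,"yaw":0.0451,"hand":1},{"dx":0,"dy":0,"dz":0,"yaw":0.0451,"hand":1},{"dx":0,"dy":0,"dz":0,"yaw":0.0451,"hand":1},{"dx":0,"dy":0,"dz":0,"yaw":0.0451,"hand":1}]' >/dev/null
python3 -m pendant '[{"dx":0.025,"dy":0.415,"dz":0,"yaw":0,"hand":1},{"dx":0.025,"dy":0.415,"dz":0,"yaw":0,"hand":1},{"dx":0.025,"dy":0.415,"dz":0,"yaw":0,"hand":1},{"dx":0.025,"dy":0.415,"dz":0,"yaw":0,"hand":1},{"dx":0,"dy":0,"dz":0,"yaw":0,"hand":1},{"dx":0,"dy":0,"dz":0,"yaw":0,"hand":1}]'
python3 - <<'E'
from h import *
o=env.observe();t=np.radians(8.6);d=o['tcp_pos'][:2]-[.472,-.2915];print("stand x,y",d@[np.cos(t),np.sin(t)]*1000,d@[-np.sin(t),np.cos(t)]*1000,np.degrees(np.arctan2(*o['eef_rot'][[1,0],0])))
E
```

```text
time: 11.55
tcp_pos: [0.5321, -0.2832, 0.2824]
eef_rot: [[0.989, 0.149, -0.001], [0.149, -0.989, 0.002], [-0.001, -0.002, -1.0]]
contact_force: [0.5, 0.2, -1.7]
finger_gap: 0.026
grasp_force: 40.0
stand x,y 60.630908278146876 -0.7905771583777992 8.555532246415138
```

```bash

python3 -m pendant '[{"dx":0,"dy":-0.008,"dz":0.26,"yaw":0,"hand":1},{"dx":0,"dy":0,"dz":0.26,"yaw":0,"hand":1},{"dx":0,"dy":0,"dz":0.26,"yaw":0,"hand":1},{"dx":0,"dy":0,"dz":0,"yaw":0,"hand":1},{"dx":0,"dy":0,"dz":0,"yaw":0,"hand":1}]' 15
python3 -m pendant '[{"dx":0.052,"dy":0,"dz":0,"yaw":0,"hand":1},{"dx":0.052,"dy":0,"dz":0,"yaw":0,"hand":1},{"dx":0.052,"dy":0,"dz":0,"yaw":0,"hand":1},{"dx":0.052,"dy":0,"dz":0,"yaw":0,"hand":1},{"dx":0.052,"dy":0,"dz":0,"yaw":0,"hand":1},{"dx":0.052,"dy":0,"dz":0,"yaw":0,"hand":1},{"dx":0,"dy":0,"dz":0,"yaw":0,"hand":1},{"dx":0,"dy":0,"dz":0,"yaw":0,"hand":1}]'
python3 - <<'E'
from h import *
from scipy.optimize import least_squares
im=imaging.get_image("wrist");cv2.imwrite("pics/w8.png",im[:,:,::-1]);g=cv2.cvtColor(im,cv2.COLOR_RGB2GRAY)
print(env.observe()['torque']);print([(v,int(g[v,318])) for v in range(225,330,3)])
E
```

```text
time: 12.05
tcp_pos: [0.5322, -0.2806, 0.2055]
eef_rot: [[0.988, 0.153, -0.001], [0.153, -0.988, 0.001], [-0.001, -0.001, -1.0]]
contact_force: [0.1, 0.8, -2.0]
finger_gap: 0.0254
grasp_force: 15.0
time: 12.85
tcp_pos: [0.5636, -0.2769, 0.2056]
eef_rot: [[0.988, 0.152, 0.001], [0.152, -0.988, 0.0], [0.001, -0.0, -1.0]]
contact_force: [-1.6, -0.0, -1.6]
finger_gap: 0.0262
grasp_force: 15.0
[ 0.02    0.3972 -0.0167]
[(225, 94), (228, 96), (231, 94), (234, 95), (237, 116), (240, 123), (243, 123), (246, 123), (249, 123), (252, 126), (255, 90), (258, 91), (261, 47), (264, 32), (267, 36), (270, 36), (273, 36), (276, 32), (279, 94), (282, 92), (285, 92), (288, 91), (291, 92), (294, 92), (297, 93), (300, 92), (303, 91), (306, 140), (309, 42), (312, 47), (315, 36), (318, 37), (321, 34), (324, 51), (327, 54)]
```

```bash

python3 -m pendant '[{"dx":0,"dy":0,"dz":0,"yaw":0,"hand":1},{"dx":0,"dy":0,"dz":0,"yaw":0,"hand":1},{"dx":0,"dy":0,"dz":-0.25,"yaw":0,"hand":1},{"dx":0,"dy":0,"dz":-0.3,"yaw":0,"hand":1},{"dx":0,"dy":0,"dz":-0.3,"yaw":0,"hand":1},{"dx":-0.06,"dy":-0.448,"dz":0,"yaw":0,"hand":1},{"dx":-0.06,"dy":-0.448,"dz":0,"yaw":0,"hand":1},{"dx":-0.06,"dy":-0.448,"dz":0,"yaw":0,"hand":1},{"dx":-0.06,"dy":-0.448,"dz":0,"yaw":0,"hand":1},{"dx":-0.06,"dy":-0.448,"dz":0,"yaw":0,"hand":1}]' 40
python3 -m pendant '[{"dx":0,"dy":0,"dz":0,"yaw":-0.0452,"hand":1},{"dx":0,"dy":0,"dz":0,"yaw":-0.0452,"hand":1},{"dx":0,"dy":0,"dz":0,"yaw":-0.0452,"hand":1},{"dx":0,"dy":0,"dz":0,"yaw":-0.0452,"hand":1},{"dx":0,"dy":0,"dz":0,"yaw":-0.0452,"hand":1},{"dx":0,"dy":0,"dz":0,"yaw":-0.0452,"hand":1},{"dx":0,"dy":0,"dz":0,"yaw":-0.0452,"hand":1},{"dx":0,"dy":0,"dz":0,"yaw":-0.0452,"hand":1},{"dx":0,"dy":0,"dz":0,"yaw":-0.0452,"hand":1},{"dx":0,"dy":0,"dz":0,"yaw":-0.0452,"hand":1}]' >/dev/null
python3 -m pendant '[{"dx":0,"dy":0,"dz":0,"yaw":0,"hand":1},{"dx":0,"dy":0,"dz":0,"yaw":0,"hand":1}]'
python3 - <<'E'
from h import *
o=env.observe();s=imaging.get_image("scene");cv2.imwrite("pics/s9.png",s[:,:,::-1])
R=o['eef_rot'];gp=o['tcp_pos']+.003*R[:,2];S=imaging.calibration("scene");p=proj(S,gp);print(p,o['tcp_pos'],R[:,0])
x0,y0=int(p[0])-45,int(p[1])-15
im=s[y0:y0+60,x0:x0+75,::-1];cv2.imwrite("pics/c9.png",cv2.resize(im,(750,600),interpolation=cv2.INTER_CUBIC));print(x0,y0)
E
```

```text
time: 13.9
tcp_pos: [0.4993, -0.0586, 0.2908]
eef_rot: [[0.988, 0.151, 0.002], [0.151, -0.988, 0.0], [0.002, 0.0, -1.0]]
contact_force: [0.8, -0.7, -1.6]
finger_gap: 0.0259
grasp_force: 40.0
time: 15.1
tcp_pos: [0.4997, -0.0602, 0.2906]
eef_rot: [[0.001, 1.0, 0.001], [1.0, -0.001, 0.0], [0.0, 0.001, -1.0]]
contact_force: [0.2, 0.1, -2.2]
finger_gap: 0.0257
grasp_force: 40.0
[309.141  140.6388] [ 0.4997 -0.0602  0.2906] [0.0013 1.     0.0001]
264 125
```

View pics/c9.png

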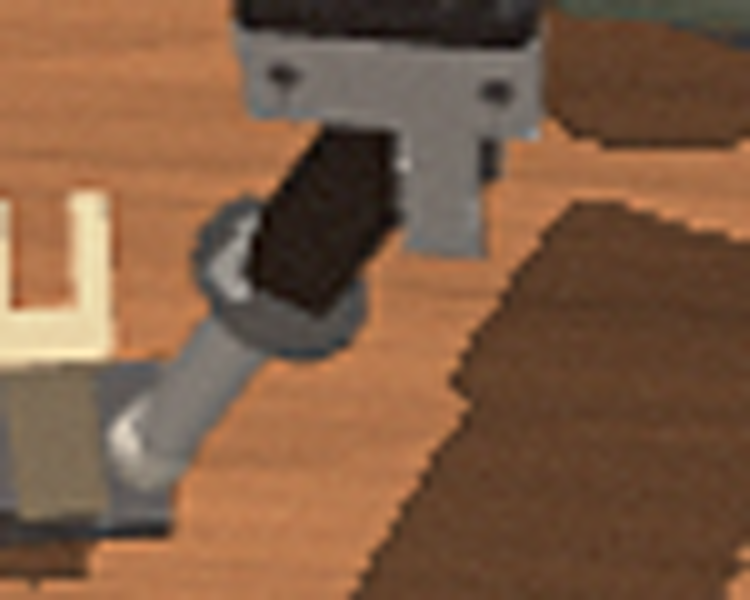

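The view is clear: nose ball centre at zoom (157,440), collar centre (281,278), and the finger at (445,180) gripping the handle off-centre.

```bash
python3 - <<'E'
from h import *
o=env.observe();R=o['eef_rot'];gp=o['tcp_pos']+.003*R[:,2];S=imaging.calibration("scene")
def ip(x,y,off=0):
    q=gp+R[:,1]*off;oo,d=ray(S,264+x/10-.45,125+y/10-.45);t=((q-oo)@R[:,1])/(d@R[:,1]);return (R.T@(oo+t*d-gp))[[0,2]]*1000
ang=lambda a,b:np.degrees(np.arctan2((b-a)[0],-(b-a)[1]))
n=ip(157,440);c=ip(281,278);print("nose",n,np.hypot(*n),np.degrees(np.arctan2(-n[0],n[1])),"collar",c,np.hypot(*(c-n)),ang(n,c),"axis at z0",c[0]+c[1]*(c-n)[0]/-(c-n)[1])
print("shaft L",ang(ip(150,400),ip(215,325)),"shaft R",ang(ip(195,470),ip(260,355)))
for s in(.013,-.013):print("handle",ang(ip(250,275,s),ip(320,130,s)),ang(ip(320,315,s),ip(395,225,s)),ip(250,275,s),ip(320,315,s),"fingertip",ip(445,250,s))
print("nose->handle bottom face mid",ang(n,ip(285,295,.013)),ang(n,ip(285,295,-.013)),R[:,1])
E
```

```text
nose [-85.0139 108.7225] 138.01432973806345 38.02309194485714 collar [-47.2593  45.1164] 73.96723394903275 30.692058619877283 axis at z0 -20.479602210582367
shaft L 33.57860627385588 shaft R 24.512472679921842
handle 22.22645307083157 32.07124091693896 [-52.3179  32.7087] [-34.7716  44.7606] fingertip [-1.3935 18.5923]
handle 22.226453070831543 32.07124091693887 [-58.5337  57.1924] [-40.4519  69.6121] fingertip [-6.0553 42.6453]
nose->handle bottom face mid 30.62499232699725 38.05573887558088 [ 1.     -0.0008  0.0007]
```

Tilt is now ~31° against the 34° rim, close enough. The nose tip in tool coordinates is about (−91,0,119) mm. I'll move to the pre-insert point.

```bash

python3 -m pendant '[{"dx":0.3615,"dy":-0.054,"dz":0.01,"yaw":0,"hand":1},{"dx":0.3615,"dy":-0.054,"dz":0.01,"yaw":0,"hand":1},{"dx":0.3615,"dy":-0.054,"dz":0.01,"yaw":0,"hand":1},{"dx":0.3615,"dy":-0.054,"dz":0,"yaw":0,"hand":1}]' 55 >/dev/null
python3 -m pendant '[{"dx":0,"dy":0,"dz":0,"yaw":-0.041,"hand":1},{"dx":0,"dy":0,"dz":0,"yaw":-0.041,"hand":1},{"dx":0,"dy":0,"dz":0,"yaw":-0.041,"hand":1},{"dx":0,"dy":0,"dz":0,"yaw":-0.041,"hand":1},{"dx":0,"dy":0,"dz":0,"yaw":-0.041,"hand":1},{"dx":0,"dy":0,"dz":0,"yaw":-0.041,"hand":1},{"dx":0,"dy":0,"dz":0,"yaw":-0.041,"hand":1},{"dx":0,"dy":0,"dz":0,"yaw":-0.041,"hand":1},{"dx":0,"dy":0,"dz":0,"yaw":-0.041,"hand":1},{"dx":0,"dy":0,"dz":0,"yaw":0,"hand":1}]'
python3 - <<'E'
from h import *
o=env.observe();R=o['eef_rot'];gp=o['tcp_pos']+.003*R[:,2]
C=gp+R@np.array([-.085,0,.1087]);print(o['tcp_pos'],R[:,0],o['contact_force'],o['torque'],o['grasp_force'])
for n in("scene","top"):
    im=imaging.get_image(n)[:,:,::-1];b=cv2.imread(f"pics/{n}0.png");cv2.imwrite(f"pics/{n}10.png",im);c=imaging.calibration(n);p=proj(c,C);print(n,p)
    x0,y0=int(p[0])-20,int(p[1])-14
    a=im.astype(int);d=np.abs(a-b).max(2)
    for y in range(y0,y0+30):print(y,''.join('.' if d[y,x]<14 else 'W' if a[y,x].min()>165 else 'B' if a[y,x].max()<60 else 'g' if np.ptp(a[y,x])<25 else '-' for x in range(x0,x0+44)))
    print(x0)
E
```

```text
time: 16.55
tcp_pos: [0.4777, 0.0844, 0.2875]
eef_rot: [[-0.916, 0.4, 0.0], [0.4, 0.916, 0.0], [-0.0, 0.0, -1.0]]
contact_force: [0.0, 0.0, -1.7]
finger_gap: 0.0253
grasp_force: 55.0
[0.4777 0.0844 0.2875] [-0.9164  0.4002 -0.0001] [ 0.0051  0.02   -1.7016] [ 0.0251  0.0871 -0.0434] 54.99840438365936
scene [349.4842 190.8235]
176 ---------------------gggggggg-..............
177 ---------------------gggggggg-..............
178 ---------------------ggggggg-...............
179 ---------------------ggggggg-...............
180 --------------------ggggggg-................
181 --------------------ggggggg-................
182 --------------------ggggggg-................
183 -------------------gggggggg.................
184 -------------------gggggggg-................
185 -------------------ggggggg-.................
186 ------------------gggggggg-.................
187 ------------------gggggggg-.................
188 ------------------ggggggg-..................
189 -----------------gggggggg-..................
190 -----------------gggggggg-..................
191 ----------------gggggggg--.......
[... 1499 characters left out ...]
BBBBBBBBBB
179 -----ggg---ggg---ggg..gggggBBBBBBB..BBBB.BBB
180 -----gggg--ggg.--ggg.Bgggg.B.BBBB.BBBBBBBBBB
181 -----ggg----gg---g.g..gggg.BBBBBBBBBBBBBBBBB
182 -----ggg---ggg---ggg.Bgg..B.B.BBBBB.BBBBB.BB
183 -----ggg---ggg----gggB..BBBBBB.BBBBBBBB...BB
184 -----ggg----gg---g.gBBBBBBBBBBB.BBBBBBBBBBBB
185 -----ggg----gg---gggBBBBBBBBBBBBBBBBBBBBBBgg
186 -----ggg---ggg---gggBBBggggggBBBBBBBBBBBgg..
187 -----ggg---ggg---gggBBggggggggggggBgggBggggg
188 -----ggg----gg----gggBg---ggggggggggggggg---
189 -WWW-ggg----gg----gggBB------ggggg-----...--
190 WWWW--ggg---gg----gggBB-----------...-W.....
191 WWWWW-ggg---gg----gggBBg----------...W------
192 WWWWW-gg----gg----gggBB---------------------
259
```

Scene nose ball is at (349.5,191.8) against a predicted (349.5,190.8), so the wand model holds. I'll approach to just above the rim.

```bash

python3 -m pendant '[{"dx":-0.112,"dy":-0.003,"dz":0.167,"yaw":0,"hand":1},{"dx":-0.112,"dy":-0.003,"dz":0.167,"yaw":0,"hand":1},{"dx":-0.112,"dy":-0.002,"dz":0.167,"yaw":0,"hand":1},{"dx":0,"dy":0,"dz":0,"yaw":0,"hand":1},{"dx":0,"dy":0,"dz":0,"yaw":0,"hand":1}]' 
python3 - <<'E'
from h import *
o=env.observe();R=o['eef_rot'];gp=o['tcp_pos']+.003*R[:,2]
C=gp+R@np.array([-.085,0,.1087]);print(o['tcp_pos'],C)
s=imaging.get_image("scene")[:,:,::-1];cv2.imwrite("pics/s11.png",s);S=imaging.calibration("scene");p=proj(S,C);print(p,"rim",proj(S,[.5993,.0304,.103]))
a=s.astype(int);b=cv2.imread("pics/scene0.png");d=np.abs(a-b).max(2);x0,y0=int(p[0])-20,int(p[1])-10
for y in range(y0,y0+30):print(y,''.join('.' if d[y,x]<14 else 'W' if a[y,x].min()>165 else 'B' if a[y,x].max()<60 else 'g' if np.ptp(a[y,x])<25 else '-' for x in range(x0,x0+44)))
print(x0)
E
```

```text
time: 17.15
tcp_pos: [0.5079, 0.0702, 0.2372]
eef_rot: [[-0.916, 0.4, -0.001], [0.4, 0.916, 0.0], [0.001, -0.0, -1.0]]
contact_force: [0.3, 0.6, -2.0]
finger_gap: 0.0258
grasp_force: 55.0
[0.5079 0.0702 0.2372] [0.5856 0.0363 0.1254]
[342.4641 211.6334] rim [339.5552 220.8179]
201 --------------------gggggggg-...............
202 --------------------gggggggg................
203 --------------------ggggggg-................
204 -------------------gggggggg-................
205 -------------------ggggggg-.................
206 -------------------ggggggg-.................
207 ------------------gggggggg..................
208 ------------------ggggggg-..................
209 ------------------ggggggg-..................
210 -----------------gggggggg...................
211 -----------------gggggggg-..................
212 ----------------ggggggggg-..................
213 ----------------ggggggggg...................
214 -----------------ggggggg-...................
215 ---------ggggggggggggggg-...................
216 --------ggg..g.gggggggg-....................
217 --------gg.....g.gg.gg--....................
218 ---ggg-gggg.......gggggg-...................
219 ---ggg-..ggggggg....ggggg--.................
220 --ggg.-...ggggggggg..gg.ggg-................
221 -ggg..g.gggggggggggggg...gg-................
222 ggg...g.g.ggg.ggggggggg..gg-................
223 gggg..ggggggggggggggggggggg.................
224 ggg.gg.ggg.gggggg.g.g.g.....................
225 g..ggg..gg.gggggggggg.......................
226 .gggggg.gggggggggg.g.......-................
227 gggggggg.ggggggggggg......ggg...............
228 -ggggggg.g..gg.gg.g.g......ggg..............
229 ------ggggg.g.ggg.g.g....ggggg..............
230 .......W----gggg.........ggggg..............
322
```

```bash

python3 -m pendant '[{"dx":-0.022,"dy":0,"dz":0.034,"yaw":0,"hand":1},{"dx":-0.022,"dy":0,"dz":0.034,"yaw":0,"hand":1},{"dx":-0.022,"dy":0,"dz":0.034,"yaw":0,"hand":1},{"dx":0,"dy":0,"dz":0,"yaw":0,"hand":1},{"dx":0,"dy":0,"dz":0,"yaw":0,"hand":1}]' 
python3 -m pendant '[{"dx":-0.016,"dy":0,"dz":0.025,"yaw":0,"hand":1},{"dx":-0.008,"dy":0,"dz":0.0125,"yaw":0,"hand":1},{"dx":0,"dy":0,"dz":0,"yaw":0,"hand":1},{"dx":0,"dy":0,"dz":0,"yaw":0,"hand":1}]' | grep -E "tcp|contact"
```

```text
time: 17.7
tcp_pos: [0.5141, 0.0676, 0.227]
eef_rot: [[-0.917, 0.399, -0.0], [0.399, 0.917, 0.0], [0.0, -0.0, -1.0]]
contact_force: [-0.3, -0.3, -1.5]
finger_gap: 0.0255
grasp_force: 55.0
tcp_pos: [0.5166, 0.0667, 0.2238]
contact_force: [-1.3, -0.7, 1.1]
```

```bash

python3 -m pendant '[{"dx":-0.008,"dy":0,"dz":0.0125,"yaw":0,"hand":1},{"dx":-0.008,"dy":0,"dz":0.0125,"yaw":0,"hand":1},{"dx":0,"dy":0,"dz":0,"yaw":0,"hand":1},{"dx":0,"dy":0,"dz":0,"yaw":0,"hand":1}]' | grep -E "tcp|contact"
```

```text
tcp_pos: [0.518, 0.0661, 0.2215]
contact_force: [-2.9, 1.1, 4.7]
```

Contact on the sprung plate: ~2.8 N then ~7.1 N over 2.7 mm, which matches the spring rate. I'll back off ~1 mm to get 5 N and hold.

```bash

python3 -m pendant '[{"dx":0.005,"dy":0,"dz":-0.0085,"yaw":0,"hand":1},{"dx":0,"dy":0,"dz":0,"yaw":0,"hand":1},{"dx":0,"dy":0,"dz":0,"yaw":0,"hand":1}]' | grep -E "time|tcp|contact|gap"
python3 -m pendant '[{"dx":0,"dy":0,"dz":0,"yaw":0,"hand":1},{"dx":0,"dy":0,"dz":0,"yaw":0,"hand":1},{"dx":0,"dy":0,"dz":0,"yaw":0,"hand":1}]' | grep -E "time|tcp|contact|gap"
python3 -m pendant '[{"dx":0,"dy":0,"dz":0,"yaw":0,"hand":1}]' | grep -E "time|tcp|contact"
python3 -m pendant '[{"dx":0,"dy":0,"dz":0,"yaw":0,"hand":1}]' | grep -E "time|tcp|contact"
```

```text
time: 18.8
tcp_pos: [0.5176, 0.0662, 0.2219]
contact_force: [-2.4, 1.5, 4.0]
finger_gap: 0.0261
time: 19.1
tcp_pos: [0.5176, 0.0662, 0.2218]
contact_force: [-1.7, 1.4, 4.5]
finger_gap: 0.026
time: 19.2
tcp_pos: [0.5176, 0.0662, 0.2218]
contact_force: [-2.3, 1.1, 4.4]
time: 19.3
tcp_pos: [0.5175, 0.0662, 0.2218]
contact_force: [-2.7, 1.5, 3.6]
```

```bash

python3 -m pendant '[{"dx":0.0045,"dy":0,"dz":-0.007,"yaw":0,"hand":1},{"dx":0,"dy":0,"dz":0,"yaw":0,"hand":1},{"dx":0,"dy":0,"dz":0,"yaw":0,"hand":1}]' | grep -E "time|tcp|contact"
python3 -m pendant '[{"dx":0,"dy":0,"dz":0,"yaw":0,"hand":1}]' | grep -E "contact"
python3 -m pendant '[{"dx":0,"dy":0,"dz":0,"yaw":0,"hand":1}]' | grep -E "contact"
python3 -m pendant '[{"dx":0,"dy":0,"dz":0,"yaw":0,"hand":1}]' | grep -E "contact"
python3 -m pendant '[{"dx":0,"dy":0,"dz":0,"yaw":0,"hand":1}]' | grep -E "time|tcp|contact"
```

```text
time: 19.6
tcp_pos: [0.5172, 0.0663, 0.2224]
contact_force: [-0.6, 2.3, 3.4]
contact_force: [-1.7, 1.5, 3.1]
contact_force: [-1.6, 1.3, 4.1]
contact_force: [-0.5, 1.7, 2.8]
time: 20.0
tcp_pos: [0.5171, 0.0663, 0.2224]
contact_force: [-1.1, 0.8, 3.2]
```

That averages ~5.1 N. Holding for 3 s.

```bash

python3 -m pendant '[{"dx":0,"dy":0,"dz":0,"yaw":0,"hand":1},{"dx":0,"dy":0,"dz":0,"yaw":0,"hand":1},{"dx":0,"dy":0,"dz":0,"yaw":0,"hand":1},{"dx":0,"dy":0,"dz":0,"yaw":0,"hand":1},{"dx":0,"dy":0,"dz":0,"yaw":0,"hand":1},{"dx":0,"dy":0,"dz":0,"yaw":0,"hand":1},{"dx":0,"dy":0,"dz":0,"yaw":0,"hand":1},{"dx":0,"dy":0,"dz":0,"yaw":0,"hand":1},{"dx":0,"dy":0,"dz":0,"yaw":0,"hand":1},{"dx":0,"dy":0,"dz":0,"yaw":0,"hand":1}]'  | grep -E "tcp|contact"
python3 -m pendant '[{"dx":0,"dy":0,"dz":0,"yaw":0,"hand":1},{"dx":0,"dy":0,"dz":0,"yaw":0,"hand":1},{"dx":0,"dy":0,"dz":0,"yaw":0,"hand":1},{"dx":0,"dy":0,"dz":0,"yaw":0,"hand":1},{"dx":0,"dy":0,"dz":0,"yaw":0,"hand":1},{"dx":0,"dy":0,"dz":0,"yaw":0,"hand":1},{"dx":0,"dy":0,"dz":0,"yaw":0,"hand":1},{"dx":0,"dy":0,"dz":0,"yaw":0,"hand":1},{"dx":0,"dy":0,"dz":0,"yaw":0,"hand":1},{"dx":0,"dy":0,"dz":0,"yaw":0,"hand":1}]'  | grep -E "tcp|contact"
python3 -m pendant '[{"dx":0,"dy":0,"dz":0,"yaw":0,"hand":1},{"dx":0,"dy":0,"dz":0,"yaw":0,"hand":1},{"dx":0,"dy":0,"dz":0,"yaw":0,"hand":1},{"dx":0,"dy":0,"dz":0,"yaw":0,"hand":1},{"dx":0,"dy":0,"dz":0,"yaw":0,"hand":1},{"dx":0,"dy":0,"dz":0,"yaw":0,"hand":1},{"dx":0,"dy":0,"dz":0,"yaw":0,"hand":1},{"dx":0,"dy":0,"dz":0,"yaw":0,"hand":1},{"dx":0,"dy":0,"dz":0,"yaw":0,"hand":1},{"dx":0,"dy":0,"dz":0,"yaw":0,"hand":1}]'  | grep -E "tcp|contact"
python3 - <<'E'
from h import *
o=env.observe();print(o['time'],o['contact_force'],o['finger_gap'])
s=imaging.get_image("scene")[:,:,::-1];cv2.imwrite("pics/s12.png",s);a=s.astype(int)
for y in range(204,236):print(y,' '.join('%3d'%a[y,x].max() for x in range(322,362)))
E
```

```text
tcp_pos: [0.5171, 0.0663, 0.2225]
contact_force: [-1.6, 1.9, 3.9]
tcp_pos: [0.517, 0.0663, 0.2224]
contact_force: [0.1, 1.5, 3.7]
tcp_pos: [0.517, 0.0663, 0.2225]
contact_force: [-0.5, 1.2, 2.2]
23.0 [-0.539   1.1957  2.239 ] 0.02574507431027981
204  96  96 101  94  97  97  93  99  96  93  92  96  96  92  98  91  93  90  91 104 129 133 140 139 138 130 124 154 180 174 178 176 175 179 179 175 178 176 177 170
205 101  97  91  95  94  96  96  94  94  98  98  95  98  99  94  94  95  89  96 121 134 134 140 140 137 126 124 164 158 162 165 168 167 170 172 175 176 178 179 179
206  97  98  93  96  97  97  92  97  94  97  94  94  96  94  97  95 100  91 100 125 135 138 140 138 134 120 133 177 169 171 167 170 166 169 159 164 159 164 161 162
207  90  97  93  90  93  93  97  95  95  97  96 100  94  95  94  94  95  94 103 129 134 142 138 140 126 129 162 181 179 174 177 181 178 178 179 177 178 176 177 173
208  96  94  90  94 100  95  92  93  98  94  97  94  95  96  95  95  92 105 120 131 135 142 141 140 127 133 177 174 170 174 173 173 173 175 174 173 174 180 176 178
209  90  92  93  96  94  97  94  9
[... 3693 characters left out ...]
 100  57  61  92 120 192 253 244 241 241 240
232 243 241 241 244 246 249 253 253 253 239 104 108 111 114 109 111 117 122 127 124 130 131 141 129 108 118 129 112 104  86  33  36  52  81 120 217 250 243 239 240
233 239 239 239 237 239 242 242 242 243 247 248 250 253 251 253 254 240 100 110 110 117 124 126 124 126 126 127 121 178 255 196 167 102  55  81 111 205 245 243 242
234 240 240 239 239 237 238 239 239 240 240 242 242 244 244 243 245 247 249 251 254 242 105 106 110 109 115 114 113 167 255 252 254 255 255 255 245 215 231 229 221
235 253 247 242 238 239 238 240 240 240 238 241 240 240 240 239 240 241 242 244 246 248 248 251 253 255 242  95 154 253 247 242 243 244 244 246 243 241 240 242 241
```

```bash

python3 -m pendant '[{"dx":0,"dy":0,"dz":0,"yaw":0,"hand":1}]' | grep -E "contact"
python3 -m pendant '[{"dx":0,"dy":0,"dz":0,"yaw":0,"hand":1}]' | grep -E "contact"
python3 -m pendant '[{"dx":0,"dy":0,"dz":0,"yaw":0,"hand":1}]' | grep -E "contact"
python3 -m pendant '[{"dx":0,"dy":0,"dz":0,"yaw":0,"hand":1}]' | grep -E "contact"
python3 -m pendant '[{"dx":0,"dy":0,"dz":0,"yaw":0,"hand":1}]' | grep -E "contact"
python3 -m pendant '[{"dx":0,"dy":0,"dz":0,"yaw":0,"hand":1}]' | grep -E "tcp|contact"
```

```text
contact_force: [-1.6, 0.6, 3.5]
contact_force: [-1.2, 1.0, 3.8]
contact_force: [-0.9, 1.1, 3.3]
contact_force: [-0.6, 1.3, 4.4]
contact_force: [-0.4, 2.0, 3.3]
tcp_pos: [0.517, 0.0663, 0.2225]
contact_force: [-0.5, 1.9, 3.3]
```

A steady ~5.2 N for over 4 s. Now I'll retract along the axis. Then I'll turn so the handle leans to the stand's open side, so that pushing against the closed end brings the wand upright again.

```bash

python3 -m pendant '[{"dx":0.055,"dy":0,"dz":-0.085,"yaw":0,"hand":1},{"dx":0.055,"dy":0,"dz":-0.085,"yaw":0,"hand":1},{"dx":0,"dy":0,"dz":-0.3,"yaw":0,"hand":1},{"dx":0,"dy":0,"dz":-0.3,"yaw":-0.0448,"hand":1},{"dx":0,"dy":0,"dz":0,"yaw":-0.0448,"hand":1},{"dx":0,"dy":0,"dz":0,"yaw":-0.0448,"hand":1},{"dx":0,"dy":0,"dz":0,"yaw":-0.0448,"hand":1}]' | grep -E "time|tcp|contact"
python3 -m pendant '[{"dx":0.1875,"dy":-0.392,"dz":0,"yaw":0,"hand":1},{"dx":0.1875,"dy":-0.392,"dz":0,"yaw":0,"hand":1},{"dx":0.1875,"dy":-0.392,"dz":0,"yaw":0,"hand":1},{"dx":0.1875,"dy":-0.392,"dz":0,"yaw":0,"hand":1},{"dx":0.1875,"dy":-0.392,"dz":0,"yaw":0,"hand":1},{"dx":0.1875,"dy":-0.392,"dz":0,"yaw":0,"hand":1},{"dx":0.1875,"dy":-0.392,"dz":0,"yaw":0,"hand":1},{"dx":0.1875,"dy":-0.392,"dz":0,"yaw":0,"hand":1},{"dx":0.1875,"dy":-0.392,"dz":0,"yaw":0,"hand":1}]' >/dev/null
python3 -m pendant '[{"dx":0,"dy":0,"dz":0,"yaw":0,"hand":1},{"dx":0,"dy":0,"dz":0,"yaw":0,"hand":1}]'
cat > st.py <<'E'
from h import *
o=env.observe();t=np.radians(8.6);d=o['tcp_pos'][:2]-[.472,-.2915];print("stand X,Y,h",d@[np.cos(t),np.sin(t)]*1000,d@[-np.sin(t),np.cos(t)]*1000,(o['tcp_pos'][2]-.113)*1000,"yaw",np.degrees(np.arctan2(*o['eef_rot'][[1,0],0])),"F",o['contact_force'],o['torque'],"t",o['time'],o['qpos'])
E
python3 st.py
```

```text
time: 24.35
tcp_pos: [0.5061, 0.0707, 0.2997]
contact_force: [0.0, 0.1, -1.7]
time: 25.45
tcp_pos: [0.393, -0.3039, 0.2991]
eef_rot: [[-0.989, -0.15, -0.001], [-0.15, 0.989, 0.001], [0.001, 0.002, -1.0]]
contact_force: [-0.3, 1.3, -2.0]
finger_gap: 0.0258
grasp_force: 55.0
stand X,Y,h -79.96135289379559 -0.4254017021129883 186.08569737421098 yaw -171.37297835196048 F [-0.3155  1.3301 -2.0139] [ 0.012   0.0723 -0.0214] t 25.45 [-0.8327 -0.0099  1.6303  0.0001  1.523  -2.554 ]
```

```bash

python3 -m pendant '[{"dx":0,"dy":0.004,"dz":0.245,"yaw":0,"hand":1},{"dx":0,"dy":0,"dz":0.245,"yaw":0,"hand":1}]' | grep -E "tcp|contact"
python3 -m pendant '[{"dx":0,"dy":0,"dz":0.16,"yaw":0,"hand":1},{"dx":0,"dy":0,"dz":0.16,"yaw":0,"hand":1},{"dx":0,"dy":0,"dz":0.16,"yaw":0,"hand":1},{"dx":0,"dy":0,"dz":0,"yaw":0,"hand":1},{"dx":0,"dy":0,"dz":0,"yaw":0,"hand":1}]' | grep -E "tcp|contact"
python3 st.py; python3 - <<'E'
import cv2
from station import imaging
cv2.imwrite("pics/s13.png",imaging.get_image("scene")[:,:,::-1]);cv2.imwrite("pics/w13.png",imaging.get_image("wrist")[:,:,::-1])
a=cv2.imread("pics/w13.png",0);print([(v,int(a[v,318])) for v in range(150,330,4)])
E
```

```text
tcp_pos: [0.3946, -0.3023, 0.2509]
contact_force: [-0.5, 0.8, -2.0]
tcp_pos: [0.3942, -0.302, 0.2026]
contact_force: [-0.1, -0.3, -1.3]
stand X,Y,h -78.52799824431557 1.2384243964884045 89.610924581307 yaw -171.12830357496208 F [-0.1484 -0.2597 -1.339 ] [0.07   0.0628 0.0567] t 26.15 [-0.8283  0.0622  1.7577  0.0001  1.3224 -2.554 ]
[(150, 136), (154, 139), (158, 134), (162, 131), (166, 132), (170, 128), (174, 129), (178, 120), (182, 122), (186, 125), (190, 79), (194, 75), (198, 83), (202, 76), (206, 82), (210, 48), (214, 63), (218, 61), (222, 62), (226, 61), (230, 62), (234, 61), (238, 60), (242, 61), (246, 61), (250, 59), (254, 89), (258, 88), (262, 27), (266, 30), (270, 31), (274, 33), (278, 94), (282, 90), (286, 89), (290, 89), (294, 89), (298, 90), (302, 90), (306, 91), (310, 32), (314, 35), (318, 38), (322, 44), (326, 53)]
```

No contact, and the nose is in the slot. Now I'll push toward the closed end with a lighter grip.

```bash

python3 -m pendant '[{"dx":0,"dy":-0.01,"dz":0,"yaw":0,"hand":1},{"dx":-0.1,"dy":0,"dz":0,"yaw":0,"hand":1},{"dx":-0.1,"dy":0,"dz":0,"yaw":0,"hand":1},{"dx":-0.1,"dy":0,"dz":0,"yaw":0,"hand":1},{"dx":0,"dy":0,"dz":0,"yaw":0,"hand":1}]' 15 | grep -E "tcp|contact"
python3 -m pendant '[{"dx":-0.1,"dy":0,"dz":0,"yaw":0,"hand":1},{"dx":-0.1,"dy":0,"dz":0,"yaw":0,"hand":1},{"dx":0,"dy":0,"dz":0,"yaw":0,"hand":1}]' | grep -E "tcp|contact"
python3 st.py; python3 - <<'E'
import cv2
from station import imaging
cv2.imwrite("pics/w14.png",imaging.get_image("wrist")[:,:,::-1])
a=cv2.imread("pics/w14.png",0);print([(v,int(a[v,318])) for v in range(150,330,4)])
E
```

```text
tcp_pos: [0.425, -0.2994, 0.2023]
contact_force: [0.1, 0.8, -1.3]
tcp_pos: [0.4447, -0.2964, 0.2023]
contact_force: [-1.2, 0.1, -1.6]
stand X,Y,h -27.749008050610808 -0.729093211073948 89.25091247827828 yaw -171.18025009327283 F [-1.1829  0.0704 -1.5968] [ 0.0414  0.0453 -0.0425] t 27.05 [-0.7503  0.1427  1.6699  0.0007  1.3287 -2.4752]
[(150, 136), (154, 133), (158, 126), (162, 145), (166, 104), (170, 107), (174, 70), (178, 70), (182, 69), (186, 69), (190, 69), (194, 69), (198, 68), (202, 69), (206, 67), (210, 67), (214, 66), (218, 64), (222, 66), (226, 64), (230, 99), (234, 98), (238, 98), (242, 98), (246, 31), (250, 31), (254, 34), (258, 33), (262, 30), (266, 35), (270, 38), (274, 36), (278, 36), (282, 98), (286, 123), (290, 118), (294, 82), (298, 94), (302, 94), (306, 94), (310, 101), (314, 36), (318, 37), (322, 45), (326, 54)]
```

```bash
cat > fit.py <<'E'
from h import *
import sys
from scipy.optimize import least_squares
o=env.observe();c=imaging.calibration("wrist");R=o['eef_rot'];gp=o['tcp_pos']+.003*R[:,2]
def pts(q):
    x,z,t=q;a=np.array([np.sin(t),-np.cos(t)]);b=np.array([np.cos(t),np.sin(t)]);C=np.array([x,z]);return C,C-.09*a+.013*b,C-.09*a+.0245*b
vs=[float(v) for v in sys.argv[1:4]]
f=lambda q:[proj(c,gp+R@np.array([p[0],0,p[1]]))[1]-v for p,v in zip(pts(q),vs)]
q=least_squares(f,[0,-.036,.3],x_scale=[.01,.01,.1]).x;print("cap",q[:2]*1000,"tilt",np.degrees(q[2]),"axis x at z0",(q[0]+q[1]*np.tan(q[2]))*1000)
E
python3 fit.py 297 245 229
python3 -m pendant '[{"dx":-0.1,"dy":0,"dz":0,"yaw":0,"hand":1},{"dx":-0.1,"dy":0,"dz":0,"yaw":0,"hand":1},{"dx":-0.1,"dy":0,"dz":0,"yaw":0,"hand":1},{"dx":0,"dy":0,"dz":0,"yaw":0,"hand":1}]' | grep -E "tcp|contact"
python3 st.py; python3 - <<'E'
import cv2
from station import imaging
cv2.imwrite("pics/w15.png",imaging.get_image("wrist")[:,:,::-1])
a=cv2.imread("pics/w15.png",0);print([(v,int(a[v,318])) for v in range(130,330,3)])
E
```

```text
cap [ -8.7023 -21.2728] tilt 17.435985680870928 axis x at z0 -15.383496716870198
tcp_pos: [0.4747, -0.2919, 0.2025]
contact_force: [-1.0, 1.6, -0.5]
stand X,Y,h 2.647088642825207 -0.8215308180142223 89.46106803926678 yaw -171.17760171774376 F [-1.0052  1.6108 -0.5284] [-0.0996  0.1157  0.0054] t 27.5 [-0.7072  0.1899  1.6145  0.001   1.3358 -2.4322]
[(130, 132), (133, 150), (136, 105), (139, 114), (142, 114), (145, 114), (148, 113), (151, 114), (154, 119), (157, 74), (160, 74), (163, 71), (166, 69), (169, 76), (172, 74), (175, 74), (178, 74), (181, 74), (184, 73), (187, 72), (190, 72), (193, 71), (196, 71), (199, 71), (202, 100), (205, 99), (208, 97), (211, 97), (214, 97), (217, 102), (220, 38), (223, 38), (226, 38), (229, 35), (232, 38), (235, 36), (238, 34), (241, 35), (244, 33), (247, 32), (250, 31), (253, 31), (256, 30), (259, 30), (262, 31), (265, 30), (268, 32), (271, 33), (274, 32), (277, 33), (280, 32), (283, 64), (286, 83), (289, 155), (292, 93), (295, 90), (298, 89), (301, 90), (304, 89), (307, 90), (310, 91), (313, 30), (316, 34), (319, 32), (322, 43), (325, 54), (328, 57)]
```

```bash
python3 fit.py 298 218.7 201; python3 - <<'E'
from h import *
o=env.observe();c=imaging.calibration("wrist");R=o['eef_rot'];gp=o['tcp_pos']+.003*R[:,2]
for x in(-15,-7,0):
  for th in(0,5):
    t=np.radians(th);a=np.array([np.sin(t),-np.cos(t)]);b=np.array([np.cos(t),np.sin(t)]);A=np.array([x/1e3,0])
    C=A+.0366*a
    print(x,th,[round(float(proj(c,gp+R@np.array([p[0],0,p[1]]))[1]),1) for p in (C,C-.09*a+.013*b,C-.09*a+.0245*b)])
E
```

```text
cap [  4.4139 -42.5655] tilt 8.401922781724096 axis x at z0 -1.8730948148733846
-15 0 [330.7, 224.8, 208.3]
-15 5 [324.0, 230.9, 214.2]
-7 0 [314.2, 213.4, 196.5]
-7 5 [307.2, 219.7, 202.7]
0 0 [299.3, 203.2, 186.0]
0 5 [292.2, 209.6, 192.4]
```

```bash

python3 -m pendant '[{"dx":-0.07,"dy":0,"dz":0,"yaw":0,"hand":1},{"dx":-0.07,"dy":0,"dz":0,"yaw":0,"hand":1},{"dx":0,"dy":0,"dz":0,"yaw":0,"hand":1},{"dx":0,"dy":0,"dz":0,"yaw":0,"hand":1}]' | grep -E "tcp|contact"
python3 st.py; python3 - <<'E'
import cv2
from station import imaging
cv2.imwrite("pics/w16.png",imaging.get_image("wrist")[:,:,::-1])
a=cv2.imread("pics/w16.png",0);print([(v,int(a[v,318])) for v in list(range(170,230,2))+list(range(276,320,2))])
E
```

```text
tcp_pos: [0.4877, -0.2899, 0.2025]
contact_force: [-1.0, -0.0, -0.6]
stand X,Y,h 15.717892892924194 -0.7373513186308794 89.53768510776501 yaw -171.21996040763986 F [-0.9623 -0.0026 -0.5991] [ 0.014   0.2634 -0.041 ] t 27.95 [-0.6894  0.2108  1.5894  0.0009  1.3402 -2.4136]
[(170, 76), (172, 75), (174, 76), (176, 75), (178, 75), (180, 103), (182, 132), (184, 126), (186, 75), (188, 94), (190, 98), (192, 97), (194, 97), (196, 98), (198, 96), (200, 96), (202, 95), (204, 96), (206, 69), (208, 41), (210, 43), (212, 40), (214, 42), (216, 40), (218, 39), (220, 39), (222, 38), (224, 36), (226, 36), (228, 35), (276, 31), (278, 32), (280, 30), (282, 28), (284, 68), (286, 163), (288, 158), (290, 154), (292, 151), (294, 160), (296, 85), (298, 89), (300, 89), (302, 89), (304, 89), (306, 90), (308, 89), (310, 91), (312, 50), (314, 31), (316, 34), (318, 32)]
```

The wand is upright again (wrist edges 298/206/187 against 299/203/186 predicted). Next: back to the seat position and lower onto the fork.

```bash

python3 -m pendant '[{"dx":0.08,"dy":0,"dz":0,"yaw":0,"hand":1},{"dx":0.08,"dy":0,"dz":0,"yaw":0,"hand":1},{"dx":0,"dy":0.007,"dz":0,"yaw":0,"hand":1},{"dx":0,"dy":0,"dz":0.1,"yaw":0,"hand":1},{"dx":0,"dy":0,"dz":0.1,"yaw":0,"hand":1},{"dx":0,"dy":0,"dz":0.03,"yaw":0,"hand":1},{"dx":0,"dy":0,"dz":0,"yaw":0,"hand":1},{"dx":0,"dy":0,"dz":0,"yaw":0,"hand":1}]' 12 | grep -E "tcp|contact"
python3 st.py
python3 -m pendant '[{"dx":0,"dy":0,"dz":0.02,"yaw":0,"hand":1},{"dx":0,"dy":0,"dz":0.02,"yaw":0,"hand":1},{"dx":0,"dy":0,"dz":0,"yaw":0,"hand":1}]' 8 | grep -E "tcp|contact"
```

```text
tcp_pos: [0.4711, -0.2916, 0.1792]
contact_force: [-0.9, 0.0, -2.6]
stand X,Y,h -0.9083039275650555 0.011166750552800657 66.16123437284584 yaw -171.22161239243482 F [-0.8868  0.0047 -2.5515] [-0.0031 -0.0018 -0.0326] t 28.8 [-0.7105  0.2071  1.6448  0.      1.2901 -2.4345]
tcp_pos: [0.4716, -0.292, 0.1763]
contact_force: [-0.4, 0.1, 2.5]
```

```bash

python3 -m pendant '[{"dx":0,"dy":0,"dz":0.01,"yaw":0,"hand":1},{"dx":0,"dy":0,"dz":0,"yaw":0,"hand":1},{"dx":0,"dy":0,"dz":0,"yaw":0,"hand":0.3},{"dx":0,"dy":0,"dz":0,"yaw":0,"hand":0.3},{"dx":0,"dy":0,"dz":0,"yaw":0,"hand":0.3},{"dx":0,"dy":0,"dz":0,"yaw":0,"hand":0.3}]' 5 | grep -E "tcp|contact|gap|grasp"
python3 st.py;  python3 - <<'E'
import cv2
from station import imaging
cv2.imwrite("pics/w17.png",imaging.get_image("wrist")[:,:,::-1])
a=cv2.imread("pics/w17.png",0);print([(v,int(a[v,318])) for v in list(range(170,230,2))+list(range(270,330,2))])
E
```

```text
tcp_pos: [0.4708, -0.2916, 0.1741]
contact_force: [0.4, -0.5, 0.7]
finger_gap: 0.0329
grasp_force: 0.0
stand X,Y,h -1.17936809723714 0.0389136748661264 61.1162206777419 yaw -171.23233168681838 F [ 0.4491 -0.5417  0.6741] [ 0.0022  0.005  -0.0619] t 29.7 [-0.7108  0.2119  1.6501 -0.0001  1.2801 -2.4346]
[(170, 77), (172, 78), (174, 77), (176, 76), (178, 74), (180, 126), (182, 135), (184, 121), (186, 114), (188, 80), (190, 88), (192, 100), (194, 100), (196, 100), (198, 99), (200, 98), (202, 99), (204, 98), (206, 97), (208, 105), (210, 45), (212, 46), (214, 43), (216, 45), (218, 44), (220, 43), (222, 43), (224, 41), (226, 42), (228, 41), (270, 29), (272, 30), (274, 32), (276, 30), (278, 31), (280, 32), (282, 31), (284, 32), (286, 30), (288, 43), (290, 43), (292, 67), (294, 67), (296, 93), (298, 92), (300, 92), (302, 92), (304, 91), (306, 91), (308, 91), (310, 91), (312, 91), (314, 91), (316, 92), (318, 92), (320, 99), (322, 44), (324, 54), (326, 58), (328, 61)]
```

```bash

python3 -m pendant '[{"dx":0,"dy":0,"dz":0,"yaw":0,"hand":0},{"dx":0,"dy":0,"dz":0,"yaw":0,"hand":-0.28},{"dx":0,"dy":0,"dz":0,"yaw":0,"hand":-0.28},{"dx":0,"dy":0,"dz":-0.3,"yaw":0,"hand":-0.28},{"dx":0,"dy":0,"dz":-0.4,"yaw":0,"hand":-0.28},{"dx":0,"dy":0,"dz":-0.4,"yaw":0,"hand":-0.28},{"dx":0.4,"dy":0.2,"dz":-0.2,"yaw":0,"hand":-0.28},{"dx":0.4,"dy":0.2,"dz":0,"yaw":0,"hand":-0.28},{"dx":0.4,"dy":0.2,"dz":0,"yaw":0,"hand":-0.28},{"dx":0,"dy":0,"dz":0,"yaw":0,"hand":-0.28}]' | grep -E "tcp|contact|gap"
python3 - <<'E'
from h import *
T=imaging.calibration("top");S=imaging.calibration("scene");b=cv2.imread("pics/scene0.png").astype(int)
s=imaging.get_image("scene")[:,:,::-1];cv2.imwrite("pics/s20.png",s);a=s.astype(int)
cv2.imwrite("pics/t20.png",imaging.get_image("top")[:,:,::-1])
f=lambda a,y,x:'B' if a[y,x].max()<60 else 'g' if np.ptp(a[y,x])<28 else '.'
for y in range(144,186):print(y,''.join(f(a,y,x) for x in range(215,252)),''.join(f(b,y,x) for x in range(215,252)))
d=np.abs(a-b).max(2)
for n,x,y in [("fork",425,192),("magn",218,262),("jar",437,262),("vib",330,228),("orange",195,175)]:print(n,(d[y-18:y+18,x-14:x+14]>25).mean())
print(env.observe()['time'])
E
```

```text
tcp_pos: [0.3396, -0.2484, 0.3038]
contact_force: [0.0, 0.0, 0.1]
finger_gap: 0.06
144 ..................................... .....................................
145 ..................................... .....................................
146 ..................................... .....................................
147 ..................................... ...........BBggB.....................
148 .........BBgggBBB.................... ..........BgggggBB...................
149 .........BgggggBBB................... ..........BgggggBBB..................
150 ........BBBggggBBB................... .........BBggggBBBB..................
151 ........BBBBgBBBBB................... .........BBBggBBBBB..................
152 ........BBBBBBBBBB................... ........BBBBBBBBBBBB.................
153 ........BBBBBBBBBBB.................. ........BBBBBBBBBBBB.................
154 ........BBBBBBBBBBB.................. ........BBBBBBBBBBBB.................
155 .........BBBBBBBBBB.................. .........BBBBBBBBBBB.................
156 .........BBBBBBBBBB.................. .........BBBBBB
[... 1723 characters left out ...]
gggggggg............. ...........ggggggggggggg.............
179 ...........gggggggggggg.............. .............gggggggggg..............
180 ............gggggggggg............... ................ggggggg..............
181 ................ggggggg.............. .................gggggg..............
182 ..................................... .....................................
183 ..................................... .....................................
184 ..................................... .....................................
185 ..................................... .....................................
fork 0.314484126984127
magn 0.0
jar 0.0
vib 0.0
orange 0.01488095238095238
30.85
```

```bash
python3 -c "
from station import env
print(env.finish_job())"
```

```text
the job is handed in; nothing more can be done
None
```

I handed the job in at about 31 s. The wand pressed the sprung plate with about 5 N for over 4 s, tilted an estimated 31° against the collar's estimated 34°. It now hangs upright on the fork within about 2 mm of where it was. The magnifier, jar and vibrator show no change; nothing touched the tuning fork, though a moved arm shadow kept the pictures from confirming it.

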